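Lock the bearing nuts on a press base

TASK

Lock the double nut on the pivot of the press base: fit the long spanner fully home on the lower nut with its handle alongside the column foot, which stops it swinging clockwise, and let go of it. Then fit the short spanner on the jam nut above and tighten it clockwise to about 1.5 N m, without overtightening it or letting the lower nut be dragged out of its setting. Take the short spanner off and lay it flat on the bench; the long one may stay, and leave the other things on the bench alone.

Things in the scene. Friction and masses are not known exactly. Their poses are not given: they have to be found in the camera images.
- machine: Steel base of a bench press, fixed to the bench, its head taken off. Origin at bench level on the axis of the upright threaded pivot spindle (28 mm thick, top 73 mm above the bench) that carries the two nuts. Axes at yaw 0: x away from the robot, y left. The base plate is 12 mm thick and reaches x -110 to +130 and y -75 to +280 mm
- swing_plate (a point): Middle of the top face of the aluminium swing plate on the base plate, 24 mm above the bench: machine x -60 to +50, y -55 to +180 mm. The lower nut stands on it and the long spanner can lie flat on it
- foot_face (a point): Middle of the upright robot-side face of the column foot, a steel block at machine x +11.5 to +96.5, y +190 to +250 mm, top 56 mm above the bench (the column on it, x from +75 mm, reaches 216 mm). The long handle on the lower nut, pointing along machine +y, lies just on the robot side of this face and bears on it when turned clockwise; the short one does not reach it
- lower_nut_mid (a point): Middle of the lower nut: round, 54 mm across, with two parallel spanner flats 40 mm apart and 36 mm long, 18 mm high (24 to 42 mm above the bench). The flats are parallel to the point's y axis, which points 0.03 rad counter-clockwise of machine +y at the start. It turns in its thread with 0.25 N m and is dragged round by the jam nut unless held
- lower_nut (a joint): Turn of the lower nut, rad, 0 at the start, growing clockwise. It may follow some 0.1 to 0.15 rad while its spanner takes up the play and comes to bear on the foot; the setting is lost beyond 0.26
- jam_nut_mid (a point): Middle of the jam nut on top of it: same shape, 14 mm high (42.6 to 56.6 mm above the bench), flats parallel to the point's y axis. It turns freely clockwise by 0.05 to 0.65 rad (varies) till the faces meet, then resists with 0.95 N m plus 5 N m per rad. Tight from 1.2 N m, overtightened above 1.85 N m. It stays where it is left
- take_up (a joint): How far the jam nut has been screwed down after the faces met: 0.0004 m per rad. Tight is over 20 micrometres (1.2 N m), overtightened over 72 micrometres (1.85 N m): too small to be measured here, so feel the torque about the spindle: sideways pull times its distance from the axis, plus the moment that a firmly gripping hand puts on the handle
- long_spanner_jaw (a point): Jaw centre of the long straight open-ended spanner, half-way up its 12 mm thickness; x points out of the mouth, the handle, 22 mm wide, runs to 235 mm behind. Jaw 41.5 mm wide (play 0.04 rad each way), flared tips 24 mm ahead, throat 27.5 mm behind: fully home, the jaw centre is on the spindle axis. Head 74 mm wide, to 55 mm behind the centre. 0.45 kg
- long_spanner_grip (a point): A point on the long spanner's handle, 105 mm behind its jaw centre, half-way up; good place to hold it
- short_spanner_jaw (a point): Centre of the jaw opening of the short spanner: as the long one, but its handle ends 180 mm behind the jaw centre. 0.36 kg
- short_spanner_grip (a point): A point on the short spanner's handle, 130 mm behind its jaw centre, half-way up; good place to hold it
- spare_nut: Bystander: loose lock nut like the jam nut, 14 mm high, origin under its centre
- shoulder_screw: Bystander: dark screw lying on the bench, 24 mm thick, 60 mm long
- grease_tin: Bystander: bare tin, 72 mm across, 55 mm high, origin under its centre
- screwdriver: Bystander: screwdriver lying on the bench
Not all that is in view belongs to the job. Leave any orange or yellow look-alike of the part that bears short_spanner_jaw alone.

How it is judged:
By the outcome, as a careful person would: the job done as asked, in the order asked, and still so for the second after the job is handed in, with the robot touching nothing.
It also fails if it takes over 72 s, if anything falls off the work surface, if the arm or the gripper's body presses on something with over 40 N, if the wrist force passes 120 N, or if a joint passes its speed limit or range.

ROBOT

A 7-joint arm with a two-finger parallel gripper is mounted at the origin on the work surface. World frame = base frame: x ahead of the robot, y to its left, z up, the work surface at z = 0. Lengths are in m, angles in rad, forces in N, time in s.
With the tool pointing down it reaches from about 0.425 to 0.875 m from the base axis. Payload 4.7 kg.
Tool frame: the origin (TCP) lies midway between the tips of the shut fingers; the grasp point (between the pads) lies 19 mm behind it; y points along the fingers, z is the direction in which the jaws open and shut, and the axes are right-handed (so a half turn about y gives the same grasp; the last joint's range is limited). The gripper opens to 87 mm and grips with 3 to 60 N. Pads are 19 mm wide; open, the fingers measure 117 mm over their backs; the gripper's body (75 mm by 190 mm) begins 51 mm behind the grasp point.
Start: joints at [1.146, 0.321, -0.07, 1.45, 0.023, 1.371, -0.057], TCP at [0.276, -0.588, 0.223] pointing down, gripper open.
Joint ranges: [-2.86, 2.86], [-0.3, 2.09], [-1.38, 1.24], [0.06, 2.45], [-1.56, 4.7], [0.09, 2.05], [-2.69, 2.69]. Speed limits (rad/s): [2.57, 2.57, 3.14, 3.14, 3.14, 3.14, 3.14].

INTERFACE

Orientations are given as a rotation vector (axis times angle).
In Python, from bench import ctrl gives the robot as it stands.
- The arm moves only by the tool play_rows, never from a script. Its arguments are lists of equal length, an entry for each row: "translation": the shift along the tool's x, y, z in mm, a list of three; "turn": the turn, a rotation vector about the tool's x, y, z in rad, a list of three; "fingers": the opening, from -1 (shut) to 1 (fully open), so that 0 is half open. In form: {"translation": [[dx, dy, dz], ...], "turn": [[wx, wy, wz], ...], "fingers": [fingers, ...]}. A call has exactly 10 rows; each row shifts and turns the commanded pose from where the row before left it, along the tool's axes as they then stand; what a row does not reach is not made up. A row lasts 1/12 s, in which the tool goes at most 41.7 mm and 7.16 degrees, less where a joint would pass 70% of its speed; a pose out of reach is approached as far as the arm can. A call with a gripper value outside its range is refused whole. The fingers move at their own pace and stop on an object; "grip_force" is the grip in N (left out, the last holds). Time passes only in rows, so rows that do not move let the fingers close, or fill a call up. It gives the time, the measured TCP pose, the force and the opening at its end, in the units of the state.
- ctrl.get_state(): the state, without advancing time (a new reading comes with each control period).
- ctrl.get_image(name): name is "scene" or "top"; returns the picture (400x640x3 uint8, blue, green, red); there is no depth.
- ctrl.camera_info(name): a dict with "camera_matrix" (3x3 intrinsics, pixels), "R" (3x3) and "t" (3): a world point X has camera coordinates R X + t. Camera axes: x right, y down, z forward; pixel columns grow to the right and rows downward; lengths in m; the calibration is good to about 2 mm. A picture is of the moment at which its call begins. camera_info takes no time and is no camera call.
- ctrl.close_job(): hands the job in, once; it reports no verdict.
The state is a dict: "time": time; "joint_positions": joint angles; "qd": joint speeds; "joint_torque": joint torques, N m; "position": TCP position; "tool_rot": TCP orientation; "ft_force": force on the tool from outside, world axes, zero at the start; "torque": the same for the moment, N m; "grip_width": opening from 0.0 (shut) to 1.0 (fully open).
Only numpy, scipy, OpenCV 4.12 (cv2) and the standard library are available. Lean on these libraries where they do the work, as an engineer would, in place of code of your own. Each camera call takes 0.05 s, during which the arm holds its last target.

## Working session

There is one attempt and no reset: what is moved stays moved. The work goes in short steps, Python scripts to look and compute and a tool call to move; the robot and the scene stay as the last step left them, time stands still between calls to the robot, and variables do not carry over. Pictures are saved under pics/ and viewed, and the job is handed in when it is done.

Besides the shell and the picture viewer there is one more tool, called after "Emit:" as name(argument=value, ...), one argument or row to a line, values as JSON. play_rows: Moves the arm, as the interface text tells. Its arguments: {"type":"object","properties":{"translation":{"type":"array"},"turn":{"type":"array"},"fingers":{"type":"array"},"grip_force":{"type":"number"}},"required":["translation","turn","fingers"]}

```bash
ls; mkdir -p pics; python3 - <<'E'
from bench import ctrl
import cv2,numpy as np
print(ctrl.get_state())
for n in("scene","top"):
    cv2.imwrite(f"pics/{n}0.png",ctrl.get_image(n)); print(n,ctrl.camera_info(n))
E
```

```text
pics
{'time': 0.0, 'joint_positions': array([ 1.14611977,  0.32182394, -0.07009434,  1.4516605 ,  0.02260238,
        1.37080143, -0.05687621]), 'qd': array([-0.00057465,  0.00030068, -0.00040934, -0.00052111,  0.00051727,
        0.00065785,  0.00097787]), 'joint_torque': array([-8.51415225e-04, -4.91293252e+01, -4.04530624e-01, -3.12525594e+01,
       -6.39201910e-02,  4.37994674e-02,  1.76368476e-04]), 'position': array([ 0.27586675, -0.58794824,  0.22146826]), 'tool_rot': array([-0.44177803,  1.9805205 , -1.97679697]), 'ft_force': array([-0.38718389, -0.10830652,  0.68063321]), 'torque': array([ 0.00614062, -0.02908866,  0.02450697]), 'grip_width': 1.0000105604676923}
scene {'camera_matrix': array([[410.46514255,   0.        , 322.58260445],
       [  0.        , 410.46514255, 197.74407368],
       [  0.        ,   0.        ,   1.        ]]), 'R': array([[-0.62729889,  0.77863655, -0.01487407],
       [ 0.55289302,  0.43181824, -0.71263056],
       [-0.54845731, -0.45525613, -0.70138181]]), 't': array([ 0.35150363, -0.21061218,  1.46454155])}
top {'camera_matrix': array([[398.09559361,   0.        , 318.64789956],
       [  0.        , 398.09559361, 190.86423083],
       [  0.        ,   0.        ,   1.        ]]), 'R': array([[ 7.99705996e-04, -9.99903516e-01, -1.38679072e-02],
       [-9.96012331e-01,  4.40745112e-04, -8.92145872e-02],
       [ 8.92120916e-02,  1.38839521e-02, -9.95915879e-01]]), 't': array([-0.02732949,  0.52614983,  1.10342004])}
```

View pics/scene0.png

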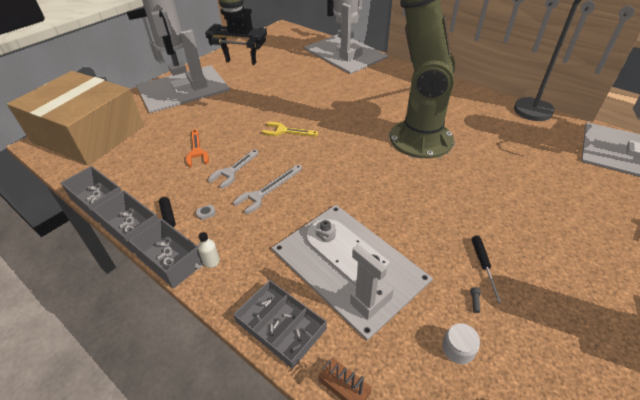

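View pics/top0.png

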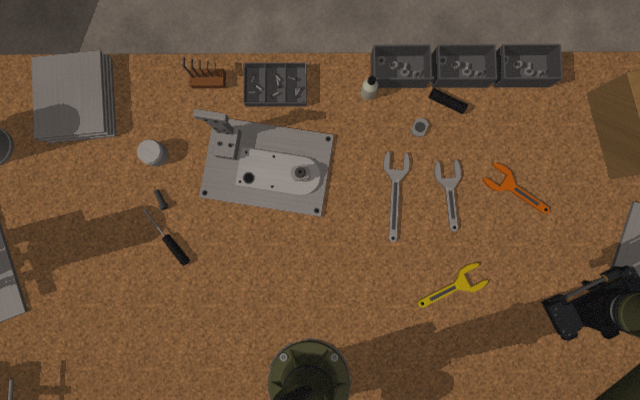

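The top view shows these spanner candidates: grey long (397,195), grey short (449,195), orange (517,188) and yellow (455,285). I'm choosing the two grey ones. The machine nuts are at (300,173). Next are close crops.

```bash
python3 - <<'E'
import cv2
a=cv2.imread("pics/top0.png")
cv2.imwrite("pics/c1.png",cv2.resize(a[140:250,370:480],None,fx=5,fy=5,interpolation=cv2.INTER_CUBIC))
cv2.imwrite("pics/c2.png",cv2.resize(a[100:220,190:345],None,fx=5,fy=5,interpolation=cv2.INTER_CUBIC))
E
```

```text
(no output)
```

View pics/c1.png

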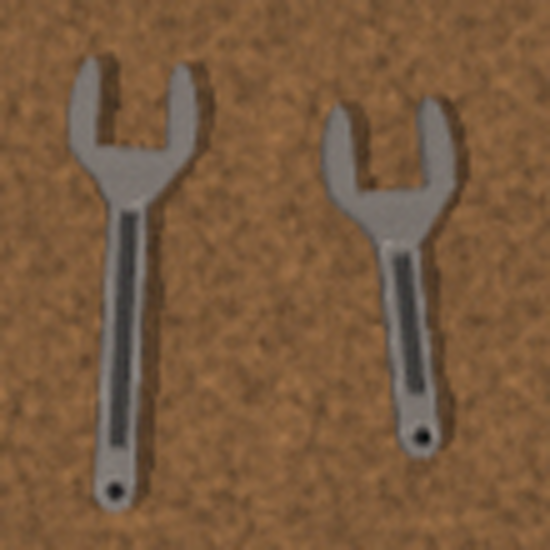

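View pics/c2.png

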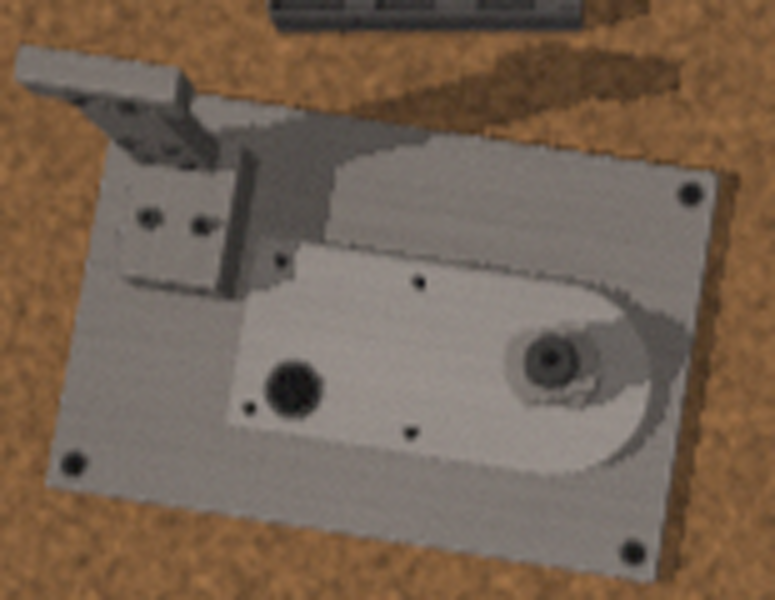

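```bash
cat > h.py <<'E'
import cv2,numpy as np
from scipy.spatial.transform import Rotation as Ro
from bench import ctrl
def cast(name,uv,z):
    c=ctrl.camera_info(name);K,R,t=c["camera_matrix"],c["R"],c["t"]
    uv=np.atleast_2d(uv).astype(float)
    d=(R.T@np.linalg.inv(K)@np.c_[uv,np.ones(len(uv))].T).T
    C=-R.T@t
    return C+d*((z-C[2])/d[:,2])[:,None]
def proj(name,X):
    c=ctrl.camera_info(name);K,R,t=c["camera_matrix"],c["R"],c["t"]
    p=(K@(R@np.atleast_2d(X).T+t[:,None])).T
    return p[:,:2]/p[:,2:]
def pose():
    s=ctrl.get_state();R=Ro.from_rotvec(s["tool_rot"]).as_matrix()
    return s,R
def show(name,img,u0,v0,u1,v1,f,out):
    cv2.imwrite(out,cv2.resize(img[v0:v1,u0:u1],None,fx=f,fy=f,interpolation=cv2.INTER_CUBIC))
E
python3 - <<'E'
from h import *
np.set_printoptions(precision=4,suppress=True)
s,R=pose();print("R\n",R)
a=cv2.imread("pics/top0.png");hsv=cv2.cvtColor(a,cv2.COLOR_BGR2HSV)
print("saturation wood/spanner",hsv[230,420],hsv[180,397],hsv[165,449])
for nm,(u0,v0,u1,v1),L in(("long",(376,140,422,250),235),("short",(426,148,474,240),180)):
    f=8
    g=cv2.resize(hsv[v0:v1,u0:u1,1],None,fx=f,fy=f,interpolation=cv2.INTER_CUBIC)
    m=(g<70).astype(np.uint8)
    cs,_=cv2.findContours(m,cv2.RETR_EXTERNAL,cv2.CHAIN_APPROX_NONE)
    c=max(cs,key=cv2.contourArea)[:,0,:]
    mm=np.zeros_like(m);cv2.drawContours(mm,[c],-1,1,-1)
    yy,xx=np.nonzero(mm)
    uv=np.c_[(xx+.5)/f-.5+u0,(yy+.5)/f-.5+v0]
    P=cast("top",uv,0.012)[:,:2]*1000
    # axis from handle: iterate
    d=np.array([1.,0]);o=P.mean(0)
    for _ in range(6):
        n=np.array([-d[1],d[0]])
        q=(P-o)@d;lo=q.min();r=(P-o)@n
        xs=[];ys=[]
        for b in np.arange(lo+15,lo+L-70,3):
            k=(q>=b)&(q<b+3);xs.append(b+1.5);ys.append((r[k].max()+r[k].min())/2)
        A=np.polyfit(xs,ys,1)
        o=o+n*A[1];d=d+n*A[0];d/=np.linalg.norm(d)
    n=np.array([-d[1],d[0]]);q=(P-o)@d;r=(P-o)@n
    w=[np.ptp(r[(q>=b)&(q<b+3)]) for b in np.arange(lo+15,lo+L-70,10)]
    head=r[q>q.max()-60]
    inn=np.abs(r)<12
    # throat: max q near axis
    th=max(q[np.abs(r)<6]) 
    j1=q.min()+L;j2=q.max()-24;j3=th+27.5
    print(nm,"dir",d,"yaw",np.arctan2(d[1],d[0]),"width",np.mean(w),"len",np.ptp(q),"headw",head.min(),head.max())
    print("  jaw est from tail,tip,throat",o+d*j1,o+d*j2,o+d*j3)
# machine: plate corners
E
```

```text
R
 [[-0.9052 -0.0008  0.4249]
 [-0.4249  0.0015 -0.9052]
 [ 0.0001 -1.     -0.0017]]
saturation wood/spanner [ 14 136 124] [ 12  30 144] [ 14 139 125]
long dir [ 0.9979 -0.0644] yaw -0.0644289498031817 width 22.904419680834906 len 257.766759731278 headw -37.149936024471835 37.01409760110856
  jaw est from tail,tip,throat [ 617.3875 -249.8298] [ 616.1569 -249.7504] [ 617.4856 -249.8361]
short dir [0.9966 0.0824] yaw 0.08244807920643307 width 24.249467940093417 len 203.76343399005682 headw -37.81658468223357 38.32616138643684
  jaw est from tail,tip,throat [ 592.6593 -393.4847] [ 592.4236 -393.5041] [ 592.8324 -393.4704]
```

```bash
python3 - <<'E'
from h import *
np.set_printoptions(precision=2,suppress=True)
a=cv2.imread("pics/top0.png");b=cv2.imread("pics/scene0.png")
show("t",a,270,145,335,205,10,"pics/nt.png")
show("s",b,300,200,400,320,6,"pics/ns.png")
f=8;hsv=cv2.cvtColor(a,cv2.COLOR_BGR2HSV)
u0,v0,u1,v1=185,95,345,225
g=cv2.resize(hsv[v0:v1,u0:u1,1],None,fx=f,fy=f,interpolation=cv2.INTER_CUBIC)
m=(g<75).astype(np.uint8)
def edge(p,q,n=40):
    # sample along line p->q (px), find crossing perpendicular
    p,q=np.array(p,float),np.array(q,float);d=(q-p)/np.linalg.norm(q-p);nn=np.array([-d[1],d[0]])
    pts=[]
    S=hsv[...,1].astype(np.float32)
    for s in np.linspace(.08,.92,n):
        c=p+s*(q-p);t=np.arange(-4,4.01,.1)
        x=c+t[:,None]*nn
        v=cv2.remap(S,x[:,0].astype(np.float32)[None],x[:,1].astype(np.float32)[None],cv2.INTER_LINEAR)[0]
        i=np.nonzero(np.diff(np.sign(v-80)))[0]
        if len(i)==1: pts.append(x[i[0]])
    P=cast("top",np.array(pts),0.012)[:,:2]*1000
    l=cv2.fitLine(P.astype(np.float32),cv2.DIST_HUBER,0,.01,.01).ravel()
    r=(P-l[2:])@np.array([-l[1],l[0]])
    print(len(P),l,"yaw",np.arctan2(l[1],l[0]),"rms",r.std());return l
A=edge((199.4,197),(321,215.6))   # near edge (robot side) machine x=-110
B=edge((321,215.6),(333.4,134))   # right edge machine y=-75
C=edge((199.4,197),(210,128))       # left edge y=280
def inter(l,k):
    M=np.array([[l[0],-k[0]],[l[1],-k[1]]]);s=np.linalg.solve(M,k[2:]-l[2:]);return l[2:]+s[0]*l[:2]
c1,c2=inter(A,B),inter(A,C)
print("corners",c1,c2,"len",np.linalg.norm(c1-c2))
ey=(c2-c1)/np.linalg.norm(c2-c1);ex=np.array([ey[1],-ey[0]])
print("yaw",-np.arctan2(ey[0],ey[1]))
print("origin",c1+110*ex+75*ey, c2+110*ex-280*ey)
print("spindle top guess top",cast("top",(299.7,171.1),.073)*1000)
E
```

```text
40 [  0.16   0.99 481.98 140.09] yaw 1.4145237 rms 0.28263309518567403
40 [  0.99  -0.16 550.83 -48.11] yaw -0.15681757 rms 0.19152527775199302
40 [  0.99  -0.16 609.73 301.93] yaw -0.15645637 rms 0.30672956566235204
corners [454.73 -32.92] [509.96 317.67] len 354.90857
yaw -0.15627256
origin [575.06  24.05] [575.04  23.96]
spindle top guess top [[575.68  23.64  73.  ]]
```

View pics/nt.png

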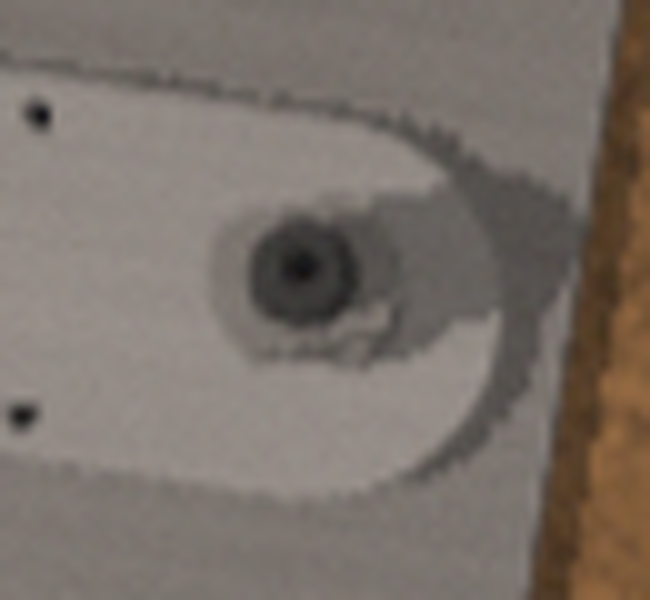

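View pics/ns.png

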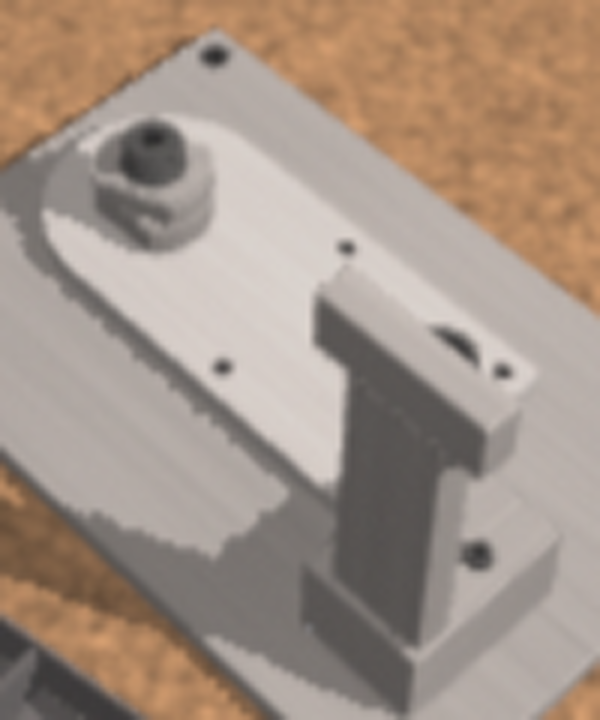

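```bash
python3 - <<'E'
from h import *
np.set_printoptions(precision=1,suppress=True)
o=[]
for n in("top","scene"):
    a=cv2.imread(f"pics/{n}0.png")
    # metric patch +-45mm around the spindle at jam nut top; picture right=+y_world... keep top-like: up=+x, right=-y
    N=400;k=90/N
    jj,ii=np.meshgrid(np.arange(N),np.arange(N))
    X=np.c_[(575.05+45-ii.ravel()*k),(24+45-jj.ravel()*k),np.full(N*N,56.6)]/1000
    p=proj(n,X).astype(np.float32).reshape(N,N,2)
    w=cv2.remap(a,p[...,0],p[...,1],cv2.INTER_CUBIC)
    w=cv2.createCLAHE(3,(2,2)).apply(cv2.cvtColor(w,cv2.COLOR_BGR2GRAY))
    o.append(w)
cv2.imwrite("pics/rect.png",np.hstack(o))
print("cap corners",cast("top",[(193,110),(227,114),(228,120),(210,118)],.216)*1000)
M=np.array([[.9878,.1556],[-.1556,.9878]])
for z in(.216,.2):
  c=cast("top",[(193,110),(227,114),(226,122)],z)[:,:2]*1000-[575.05,24.0]
  print("in machine",np.c_[c@[.9878,-.1556],c@[.1556,.9878]])
E
```

```text
cap corners [[703.8 271.6 216. ]
 [693.7 189.6 216. ]
 [679.  186.9 216. ]
 [684.1 230.2 216. ]]
in machine [[ 88.6 264.6]
 [ 91.4 182. ]
 [ 71.8 181. ]]
in machine [[ 92.5 270.7]
 [ 95.4 186.7]
 [ 75.4 185.6]]
```

View pics/rect.png

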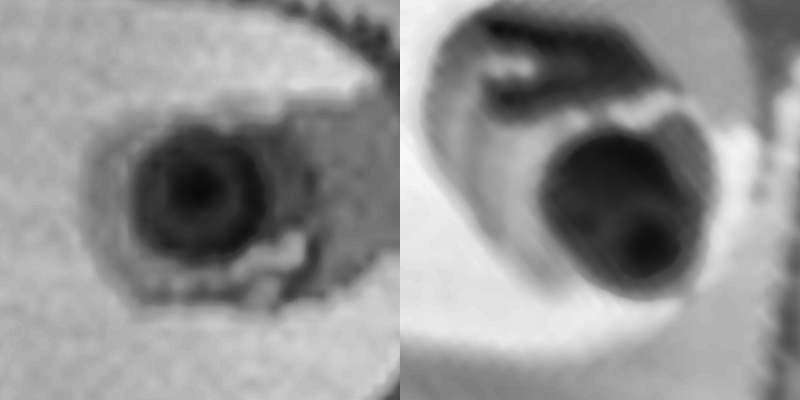

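```bash
python3 - <<'E'
from h import *
b=cv2.imread("pics/scene0.png");a=cv2.imread("pics/top0.png")
x=cv2.resize(b[212:248,308:342],(680,720)[::1],interpolation=cv2.INTER_NEAREST)
x=cv2.convertScaleAbs(x,alpha=1.5,beta=-90)
X=cv2.resize(x,(525,560)); 
# mark projected spindle axis at z=.073 and nut top centre
cv2.imwrite("pics/nsz.png",X)
x=cv2.resize(a[158:190,284:316],(560,560),interpolation=cv2.INTER_NEAREST)
cv2.imwrite("pics/ntz.png",cv2.convertScaleAbs(x,alpha=2,beta=-120))
print(proj("scene",[[.575,.024,.0566],[.575,.024,.073]]),proj("top",[[.575,.024,.0566],[.575,.024,.073]]))
E
```

```text
[[325.81541238 226.63776962]
 [325.75751191 222.53050392]] [[299.93224769 172.16888327]
 [299.5661701  171.34861795]]
```

View pics/nsz.png

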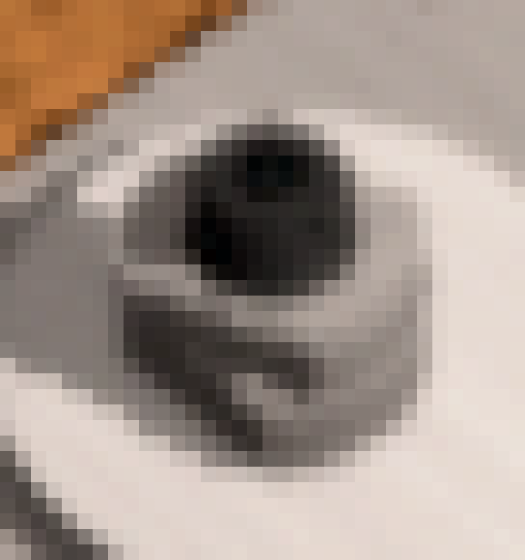

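View pics/ntz.png

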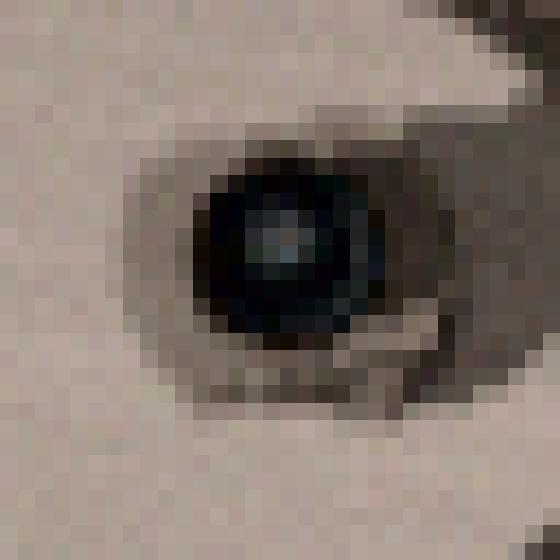

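```bash
python3 - <<'E'
from h import *
np.set_printoptions(precision=3,suppress=True)
def q(p,z):
    p=np.array(p,float);uv=np.c_[308+p[:,0]/15.44-.5,212+p[:,1]/15.55-.5]
    X=cast("scene",uv,z)[:,:2]*1000-[575.05,24];d=X[0]-X[1]; 
    if d[1]<0:d=-d
    n=np.array([d[1],-d[0]])/np.linalg.norm(d)
    print(X,"yaw",np.arctan2(-d[0],d[1]),"dist",X@n)
q([(120,285),(310,350)],.0566)
q([(135,295),(300,365)],.0566)
q([(120,270),(320,345)],.0566)
q([(190,395),(265,455)],.042)
E
```

```text
[[ 26.07  -15.026]
 [ 17.27   19.723]] yaw 0.2480181186408261 dist [21.584 21.584]
[[ 26.215 -11.559]
 [ 20.918  20.441]] yaw 0.16403620601288874 dist [23.976 23.976]
[[ 23.454 -17.189]
 [ 15.349  20.377]] yaw 0.21248527323542482 dist [19.301 19.301]
[[28.254  1.921]
 [30.6   20.35 ]] yaw -0.12657974412654435 dist [27.786 27.786]
```

```bash
cat >> h.py <<'E'
def phi_of(R): return np.arctan2(R[1,2],R[0,2])
def plan(x,y,z,phi,n,zfirst=False,nd=1):
    """rows from measured pose to target (mm, rad); pointing straight down assumed at target, level error is ignored"""
    s,R=pose();p=s["position"]*1000;f0=phi_of(R)
    dphi=phi-f0
    st=dphi/n;dp=(np.array([x,y,z])-p)/n
    T=[]
    for i in range(n):
        f=f0+i*st;c,si=np.cos(f),np.sin(f)
        T.append([round(dp[0]*si-dp[1]*c,nd),round(-dp[2],nd),round(dp[0]*c+dp[1]*si,nd)])
    print("from",p.round(1),round(f0,4),"turn/row y",round(-st,4))
    for k in range(0,n,10):print(T[k:k+10])
def st():
    s,R=pose();w=R[:,1]
    print("t %.2f pos %s phi %.4f tilt %s F %s M %s g %.3f"%(s["time"],(s["position"]*1000).round(1),phi_of(R),w[:2].round(4),s["ft_force"].round(2),s["torque"].round(3),s["grip_width"]))
E
python3 - <<'E'
from h import *
plan(532.5,-244.3,120,1.506-.2,20)
E
```

```text
from [ 275.9 -588.   221.6] -1.132 turn/row y -0.1219
[[np.float64(-18.9), np.float64(5.1), np.float64(-10.1)], [np.float64(-20.0), np.float64(5.1), np.float64(-7.7)], [np.float64(-20.8), np.float64(5.1), np.float64(-5.2)], [np.float64(-21.3), np.float64(5.1), np.float64(-2.7)], [np.float64(-21.4), np.float64(5.1), np.float64(-0.1)], [np.float64(-21.3), np.float64(5.1), np.float64(2.5)], [np.float64(-20.8), np.float64(5.1), np.float64(5.1)], [np.float64(-20.1), np.float64(5.1), np.float64(7.6)], [np.float64(-19.0), np.float64(5.1), np.float64(10.0)], [np.float64(-17.6), np.float64(5.1), np.float64(12.2)]]
[[np.float64(-16.0), np.float64(5.1), np.float64(14.3)], [np.float64(-14.2), np.float64(5.1), np.float64(16.1)], [np.float64(-12.1), np.float64(5.1), np.float64(17.7)], [np.float64(-9.8), np.float64(5.1), np.float64(19.1)], [np.float64(-7.5), np.float64(5.1), np.float64(20.1)], [np.float64(-5.0), np.float64(5.1), np.float64(20.9)], [np.float64(-2.4), np.float64(5.1), np.float64(21.3)], [np.float64(0.2), np.float64(5.1), np.float64(21.4)], [np.float64(2.8), np.float64(5.1), np.float64(21.3)], [np.float64(5.4), np.float64(5.1), np.float64(20.8)]]
```

Emit:
play_rows(
  translation=[
    [-19,5,-10],
    [-20,5,-8],
    [-21,5,-5],
    [-21,5,-3],
    [-21,5,0],
    [-21,5,2.5],
    [-21,5,5],
    [-20,5,7.5],
    [-19,5,10],
    [-17.5,5,12],
  ],
  turn=[
    [0,-0.122,0],
    [0,-0.122,0],
    [0,-0.122,0],
    [0,-0.122,0],
    [0,-0.122,0],
    [0,-0.122,0],
    [0,-0.122,0],
    [0,-0.122,0],
    [0,-0.122,0],
    [0,-0.122,0],
  ],
  fingers=[1,1,1,1,1,1,1,1,1,1],
  grip_force=30,
)

```text
time: 0.93
position: [0.4037, -0.4158, 0.1719]
tool_rot: [-1.252, 1.14, -1.139]
ft_force: [-0.0, 0.2, 0.2]
grip_width: 1.002
```

Emit:
play_rows(
  translation=[
    [-16,5,14],
    [-14,5,16],
    [-12,5,18],
    [-10,5,19],
    [-7.5,5,20],
    [-5,5,21],
    [-2.5,5,21],
    [0,5,21],
    [3,5,21],
    [5.5,5,21],
  ],
  turn=[
    [0,-0.122,0],
    [0,-0.122,0],
    [0,-0.122,0],
    [0,-0.122,0],
    [0,-0.122,0],
    [0,-0.122,0],
    [0,-0.122,0],
    [0,-0.122,0],
    [0,-0.122,0],
    [0,-0.122,0],
  ],
  fingers=[1,1,1,1,1,1,1,1,1,1],
)

```text
time: 1.77
position: [0.5308, -0.2446, 0.1219]
tool_rot: [-1.561, 0.202, -0.201]
ft_force: [0.3, -0.6, -0.3]
grip_width: 1.001
```

```bash
sed -i 's/T.append(\[round/T.append([float(round/; s/,nd),round(-dp\[2\],nd),round(/,nd)),float(round(-dp[2],nd)),float(round(/; s/si,nd)\])/si,nd))])/' h.py; python3 - <<'E'
from h import *
st()
plan(532.5,-244.3,40,1.506,10)
E
```

```text
t 1.77 pos [ 530.8 -244.6  121.9] phi 1.3137 tilt [-0.0007  0.0001] F [ 0.27 -0.59 -0.35] M [ 0.106 -0.201  0.004] g 1.001
from [ 530.8 -244.6  121.9] 1.3137 turn/row y -0.0192
[[0.2, 8.2, 0.1], [0.2, 8.2, 0.1], [0.2, 8.2, 0.1], [0.2, 8.2, 0.1], [0.2, 8.2, 0.1], [0.2, 8.2, 0.1], [0.2, 8.2, 0.1], [0.2, 8.2, 0.0], [0.2, 8.2, 0.0], [0.2, 8.2, 0.0]]
```

Emit:
play_rows(
  translation=[
    [0.2,12,0],
    [0.2,12,0],
    [0.2,12,0],
    [0.2,12,0],
    [0.2,12,0],
    [0.2,12,0],
    [0.2,12,0],
    [0.2,12,0],
    [0.2,10,0],
    [0.2,6,0],
  ],
  turn=[
    [0,-0.019,0],
    [0,-0.019,0],
    [0,-0.019,0],
    [0,-0.019,0],
    [0,-0.019,0],
    [0,-0.019,0],
    [0,-0.019,0],
    [0,-0.019,0],
    [0,-0.019,0],
    [0,-0.02,0],
  ],
  fingers=[1,1,1,1,1,1,1,1,1,1],
)

```text
time: 2.6
position: [0.5319, -0.2455, 0.0088]
tool_rot: [-1.569, 0.056, -0.054]
ft_force: [-0.5, 0.1, 0.1]
grip_width: 0.998
```

```bash
python3 - <<'E'
from h import *
st()
E
```

```text
t 2.60 pos [ 531.9 -245.5    8.8] phi 1.5008 tilt [-0.0016  0.0008] F [-0.52  0.07  0.08] M [ 0.128 -0.114 -0.022] g 0.998
```

Emit:
play_rows(
  translation=[
    [0.5,3,1],
    [0,2.5,0],
    [0,0,0],
    [0,0,0],
    [0,0,0],
    [0,0,0],
    [0,0,0],
    [0,0,0],
    [0,0,0],
    [0,0,0],
  ],
  turn=[
    [0,-0.005,0],
    [0,0,0],
    [0,0,0],
    [0,0,0],
    [0,0,0],
    [0,0,0],
    [0,0,0],
    [0,0,0],
    [0,0,0],
    [0,0,0],
  ],
  fingers=[1,1,-1,-1,-1,-1,-1,-1,-1,-1],
  grip_force=40,
)

```text
time: 3.43
position: [0.5333, -0.2448, 0.0051]
tool_rot: [-1.57, 0.052, -0.053]
ft_force: [-0.1, 0.3, 0.1]
grip_width: 0.476
```

```bash
python3 - <<'E'
from h import *
st()
E
```

```text
t 3.43 pos [ 533.3 -244.8    5.1] phi 1.5040 tilt [ 0.0001 -0.0002] F [-0.11  0.33  0.09] M [ 0.158 -0.143 -0.032] g 0.476
```

Emit:
play_rows(
  translation=[
    [0,1.5,0],
    [0,1,0],
    [0,0,0],
    [0,0,0],
    [0,0,0],
    [0,0,0],
    [0,0,0],
    [0,0,0],
    [0,0,0],
    [0,0,0],
  ],
  turn=[
    [0,0,0],
    [0,0,0],
    [0,0,0],
    [0,0,0],
    [0,0,0],
    [0,0,0],
    [0,0,0],
    [0,0,0],
    [0,0,0],
    [0,0,0],
  ],
  fingers=[0.2,-0.2,-1,-1,-1,-1,-1,-1,-1,-1],
)

```text
time: 4.27
position: [0.5333, -0.2449, 0.0026]
tool_rot: [-1.57, 0.052, -0.053]
ft_force: [0.5, -1.1, -0.8]
grip_width: 0.25
```

```bash
python3 - <<'E'
from h import *
st()
E
```

```text
t 4.27 pos [ 533.3 -244.9    2.6] phi 1.5040 tilt [ 0.0002 -0.0002] F [ 0.54 -1.06 -0.77] M [ 0.066 -0.166  0.057] g 0.250
```

```bash
python3 - <<'E'
from h import *
plan(592.4,161.0,2.6,-0.126,20)
E
```

```text
from [ 533.3 -244.9    2.6] 1.504 turn/row y 0.0815
[[1.6, -0.0, 20.4], [-0.1, -0.0, 20.5], [-1.7, -0.0, 20.4], [-3.4, -0.0, 20.2], [-5.0, -0.0, 19.9], [-6.6, -0.0, 19.4], [-8.2, -0.0, 18.8], [-9.7, -0.0, 18.1], [-11.1, -0.0, 17.2], [-12.5, -0.0, 16.3]]
[[-13.8, -0.0, 15.2], [-15.0, -0.0, 14.0], [-16.1, -0.0, 12.7], [-17.1, -0.0, 11.4], [-17.9, -0.0, 10.0], [-18.7, -0.0, 8.5], [-19.3, -0.0, 6.9], [-19.8, -0.0, 5.3], [-20.2, -0.0, 3.7], [-20.4, -0.0, 2.0]]
```

Emit:
play_rows(
  translation=[
    [1.5,-13,20.5],
    [0,-13,20.5],
    [-1.5,-13,20.5],
    [-3.5,-13,20],
    [-5,-13,20],
    [-6.5,-13,19.5],
    [-8,-12,19],
    [-9.5,-12,18],
    [-11,-12,17],
    [-12.5,-12,16.5],
  ],
  turn=[
    [0,0.0815,0],
    [0,0.0815,0],
    [0,0.0815,0],
    [0,0.0815,0],
    [0,0.0815,0],
    [0,0.0815,0],
    [0,0.0815,0],
    [0,0.0815,0],
    [0,0.0815,0],
    [0,0.0815,0],
  ],
  fingers=[-1,-1,-1,-1,-1,-1,-1,-1,-1,-1],
)

```text
time: 5.1
position: [0.5625, -0.041, 0.1279]
tool_rot: [-1.459, 0.693, -0.69]
ft_force: [0.2, -1.0, -3.8]
grip_width: 0.247
```

Emit:
play_rows(
  translation=[
    [-14,0,15],
    [-15,0,14],
    [-16,0,12.5],
    [-17,0,11.5],
    [-18,0,10],
    [-18.5,0,8.5],
    [-19.5,0,7],
    [-20,0,5.5],
    [-20,0,3.5],
    [-18,0,2],
  ],
  turn=[
    [0,0.0815,0],
    [0,0.0815,0],
    [0,0.0815,0],
    [0,0.0815,0],
    [0,0.0815,0],
    [0,0.0815,0],
    [0,0.0815,0],
    [0,0.0815,0],
    [0,0.0815,0],
    [0,0.0815,0],
  ],
  fingers=[-1,-1,-1,-1,-1,-1,-1,-1,-1,-1],
)

```text
time: 5.93
position: [0.5914, 0.1599, 0.127]
tool_rot: [-1.148, 1.306, -1.303]
ft_force: [0.8, 0.2, -4.8]
grip_width: 0.245
```

```bash
python3 - <<'E'
from h import *
st()
plan(592.4,161,33,-0.126,10)
b=ctrl.get_image("scene");a=ctrl.get_image("top")
cv2.imwrite("pics/s1.png",b);cv2.imwrite("pics/t1.png",a)
show("",a,190,90,345,225,5,"pics/t1c.png")
E
```

```text
t 5.93 pos [591.4 159.9 127. ] phi -0.1291 tilt [-0.003  -0.0002] F [ 0.8   0.23 -4.79] M [-0.04  -0.122  0.038] g 0.245
from [591.4 159.9 127. ] -0.1291 turn/row y -0.0003
[[-0.1, 9.4, 0.1], [-0.1, 9.4, 0.1], [-0.1, 9.4, 0.1], [-0.1, 9.4, 0.1], [-0.1, 9.4, 0.1], [-0.1, 9.4, 0.1], [-0.1, 9.4, 0.1], [-0.1, 9.4, 0.1], [-0.1, 9.4, 0.1], [-0.1, 9.4, 0.1]]
```

View pics/s1.png

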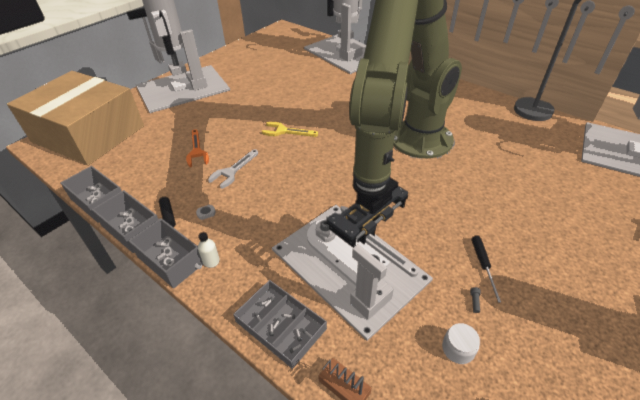

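View pics/t1c.png

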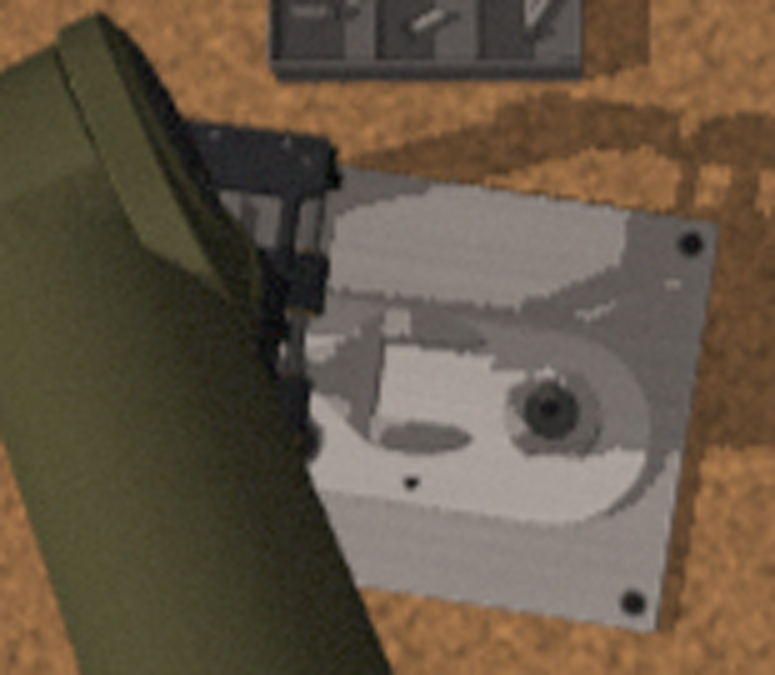

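Emit:
play_rows(
  translation=[
    [0,10,0.5],
    [0,10,0.5],
    [0,10,0],
    [0,10,0],
    [0,10,0],
    [0,10,0],
    [0,10,0],
    [0,10,0],
    [0,9,0],
    [0,5,0],
  ],
  turn=[
    [0,0,0],
    [0,0,0],
    [0,0,0],
    [0,0,0],
    [0,0,0],
    [0,0,0],
    [0,0,0],
    [0,0,0],
    [0,0,0],
    [0,0,0],
  ],
  fingers=[-1,-1,-1,-1,-1,-1,-1,-1,-1,-1],
)

```text
time: 6.87
position: [0.593, 0.1582, 0.0328]
tool_rot: [-1.149, 1.302, -1.301]
ft_force: [0.3, 0.9, -5.9]
grip_width: 0.248
```

```bash
python3 - <<'E'
from h import *
st()
b=ctrl.get_image("scene");a=ctrl.get_image("top")
show("",a,240,130,340,220,6,"pics/t2c.png");show("",b,290,190,390,280,6,"pics/s2c.png")
E
```

```text
t 6.87 pos [593.  158.2  32.8] phi -0.1259 tilt [-0.0018 -0.0005] F [ 0.25  0.85 -5.86] M [-0.091 -0.021 -0.002] g 0.248
```

View pics/t2c.png

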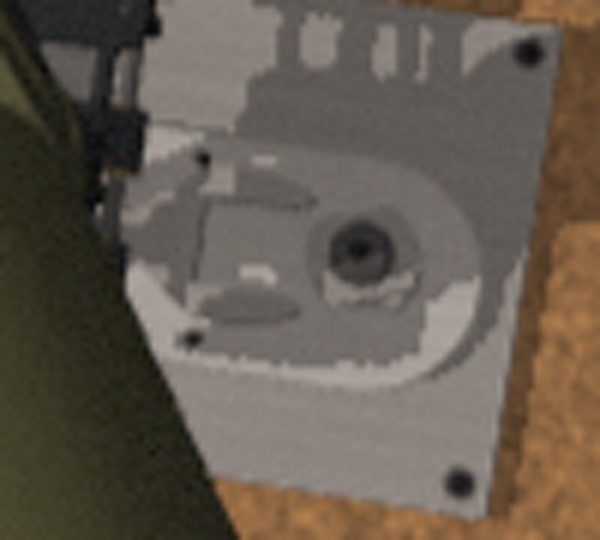

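View pics/s2c.png

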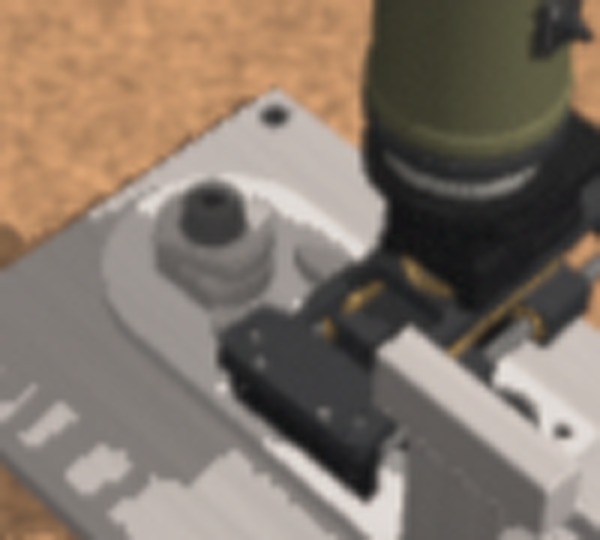

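Emit:
play_rows(
  translation=[
    [0,2.5,-0.9],
    [0,2.5,0],
    [4,0,0],
    [4,0,0],
    [4,0,0],
    [4,0,0],
    [4,0,0],
    [0,0,0],
    [0,0,0],
    [0,0,0],
  ],
  turn=[
    [0,0,0],
    [0,0,0],
    [0,0,0],
    [0,0,0],
    [0,0,0],
    [0,0,0],
    [0,0,0],
    [0,0,0],
    [0,0,0],
    [0,0,0],
  ],
  fingers=[-1,-1,-1,-1,-1,-1,-1,-1,-1,-1],
)

```text
time: 7.8
position: [0.5904, 0.1388, 0.0296]
tool_rot: [-1.147, 1.301, -1.301]
ft_force: [0.2, 0.6, -4.7]
grip_width: 0.246
```

```bash
cat >> h.py <<'E'
S=np.array([575.05,24.0])
def rel(L,yaw):  # spanner on +y (L>0) : distance of jaw from axis along the handle, lateral offset
    s,R=pose();P=s["position"][:2]*1000-S
    a=np.array([-np.sin(yaw),np.cos(yaw)]);n=np.array([np.cos(yaw),np.sin(yaw)])
    print("along",round(P@a-L,2),"lateral",round(P@n,2)," M_spindle(if M at TCP)",round((np.cross(np.r_[P,0]/1000,np.r_[s["ft_force"][:2],0])[2]+s["torque"][2]),3))
E
python3 - <<'E'
from h import *
st();rel(84.1,-.126)
E
```

```text
t 7.80 pos [590.4 138.8  29.6] phi -0.1261 tilt [0.0002 0.0003] F [ 0.22  0.62 -4.74] M [-0.011 -0.041 -0.02 ] g 0.246
along 31.74 lateral 0.79  M_spindle(if M at TCP) -0.036
```

Emit:
play_rows(
  translation=[
    [0,1,-0.8],
    [0,1,0],
    [3,0,0],
    [3,0,0],
    [3,0,0],
    [3,0,0],
    [3,0,0],
    [0,0,0],
    [0,0,0],
    [0,0,0],
  ],
  turn=[
    [0,0,0],
    [0,0,0],
    [0,0,0],
    [0,0,0],
    [0,0,0],
    [0,0,0],
    [0,0,0],
    [0,0,0],
    [0,0,0],
    [0,0,0],
  ],
  fingers=[-1,-1,-1,-1,-1,-1,-1,-1,-1,-1],
)

```text
time: 8.63
position: [0.5878, 0.1233, 0.0276]
tool_rot: [-1.147, 1.301, -1.302]
ft_force: [0.4, -0.1, -5.1]
grip_width: 0.249
```

```bash
python3 - <<'E'
from h import *
st();rel(84.1,-.126)
E
```

```text
t 8.63 pos [587.8 123.3  27.6] phi -0.1265 tilt [ 0.0002 -0.0006] F [ 0.37 -0.14 -5.05] M [-0.281 -0.311  0.114] g 0.249
along 16.05 lateral 0.18  M_spindle(if M at TCP) 0.076
```

Emit:
play_rows(
  translation=[
    [2.5,0,-0.2],
    [2.5,0,0],
    [2.5,0,0],
    [2.5,0,0],
    [2,0,0],
    [1.5,0,0],
    [0,0,0],
    [0,0,0],
    [0,0,0],
    [0,0,0],
  ],
  turn=[
    [0,0,0],
    [0,0,0],
    [0,0,0],
    [0,0,0],
    [0,0,0],
    [0,0,0],
    [0,0,0],
    [0,0,0],
    [0,0,0],
    [0,0,0],
  ],
  fingers=[-1,-1,-1,-1,-1,-1,-1,-1,-1,-1],
)

```text
time: 9.47
position: [0.5859, 0.11, 0.0275]
tool_rot: [-1.147, 1.301, -1.302]
ft_force: [2.6, -1.8, -4.6]
grip_width: 0.249
```

```bash
python3 - <<'E'
from h import *
st();rel(84.1,-.126)
E
```

```text
t 9.47 pos [585.9 110.   27.5] phi -0.1262 tilt [ 0.0002 -0.0008] F [ 2.57 -1.76 -4.59] M [-0.285 -0.609  0.196] g 0.249
along 2.56 lateral -0.02  M_spindle(if M at TCP) -0.044
```

Emit:
play_rows(
  translation=[
    [1,0,0.2],
    [1,0,0.1],
    [1,0,0],
    [0.5,0,0],
    [0.5,0,0],
    [0,0,0],
    [0,0,0],
    [0,0,0],
    [0,0,0],
    [0,0,0],
  ],
  turn=[
    [0,0,0],
    [0,0,0],
    [0,0,0],
    [0,0,0],
    [0,0,0],
    [0,0,0],
    [0,0,0],
    [0,0,0],
    [0,0,0],
    [0,0,0],
  ],
  fingers=[-1,-1,-1,-1,-1,-1,-1,-1,-1,-1],
)

```text
time: 10.3
position: [0.5856, 0.1078, 0.0277]
tool_rot: [-1.146, 1.301, -1.3]
ft_force: [2.5, 4.4, -4.9]
grip_width: 0.24
```

```bash
python3 - <<'E'
from h import *
st();rel(84.1,-.126)
E
```

```text
t 10.30 pos [585.6 107.8  27.7] phi -0.1252 tilt [0.0004 0.0013] F [ 2.48  4.41 -4.88] M [ 1.011 -0.658  0.179] g 0.240
along 0.34 lateral -0.06  M_spindle(if M at TCP) 0.018
```

Emit:
play_rows(
  translation=[
    [0.5,0,0],
    [0.5,0,0],
    [0.5,0,0],
    [0.5,0,0],
    [0,0,0],
    [0,0,0],
    [0,0,0],
    [0,0,0],
    [0,0,0],
    [0,0,0],
  ],
  turn=[
    [0,0,0],
    [0,0,0],
    [0,0,0],
    [0,0,0],
    [0,0,0],
    [0,0,0],
    [0,0,0],
    [0,0,0],
    [0,0,0],
    [0,0,0],
  ],
  fingers=[-1,-1,-1,-1,-1,-1,-1,-1,-1,-1],
)

```text
time: 11.13
position: [0.5855, 0.1077, 0.0279]
tool_rot: [-1.144, 1.301, -1.298]
ft_force: [3.0, 6.8, -4.7]
grip_width: 0.247
```

```bash
python3 - <<'E'
from h import *
st();rel(84.1,-.126)
E
```

```text
t 11.13 pos [585.5 107.7  27.9] phi -0.1242 tilt [0.0013 0.0036] F [ 3.05  6.83 -4.69] M [ 1.621 -0.788  0.134] g 0.247
along 0.23 lateral -0.1  M_spindle(if M at TCP) -0.05
```

Emit:
play_rows(
  translation=[
    [-0.5,0.5,0],
    [-0.5,0.5,0],
    [0,0.5,0],
    [0,0.5,0],
    [0,0,0],
    [0,0,0],
    [0,0,0],
    [0,0,0],
    [0,0,0],
    [0,0,0],
  ],
  turn=[
    [0,0,0],
    [0,0,0],
    [0,0,0],
    [0,0,0],
    [0,0,0],
    [0,0,0],
    [0,0,0],
    [0,0,0],
    [0,0,0],
    [0,0,0],
  ],
  fingers=[-1,-1,-1,-1,-1,-0.3,-0.3,-0.3,-0.3,-0.3],
)

```text
time: 11.97
position: [0.5853, 0.1047, 0.0255]
tool_rot: [-1.147, 1.302, -1.303]
ft_force: [0.4, 0.3, 0.2]
grip_width: 0.345
```

```bash
python3 - <<'E'
from h import *
st();rel(84.1,-.126)
E
```

```text
t 11.97 pos [585.3 104.7  25.5] phi -0.1269 tilt [-0.0004 -0.0009] F [0.39 0.27 0.24] M [-0.007 -0.089 -0.08 ] g 0.345
along -2.78 lateral 0.08  M_spindle(if M at TCP) -0.109
```

Emit:
play_rows(
  translation=[
    [0,0,0],
    [0,-4,0],
    [0,-10,0],
    [0,-15,0],
    [0,-15,0],
    [0,-15,0],
    [0,-15,0],
    [0,-15,0],
    [0,-15,0],
    [0,-10,0],
  ],
  turn=[
    [0,0,0],
    [0,0,0],
    [0,0,0],
    [0,0,0],
    [0,0,0],
    [0,0,0],
    [0,0,0],
    [0,0,0],
    [0,0,0],
    [0,0,0],
  ],
  fingers=[0.3,0.3,0.5,1,1,1,1,1,1,1],
)

```text
time: 12.8
position: [0.5862, 0.1059, 0.1422]
tool_rot: [-1.145, 1.299, -1.302]
ft_force: [0.7, 1.2, -0.4]
grip_width: 0.97
```

```bash
python3 - <<'E'
from h import *
st()
x,y=592.7-130*.9966,-393.5-130*.0824
print(x,y)
plan(x,y,140,.0824-np.pi/2,20)
E
```

```text
t 12.80 pos [586.2 105.9 142.2] phi -0.1258 tilt [0.0027 0.0001] F [ 0.71  1.15 -0.41] M [-0.057 -0.105  0.023] g 0.970
463.14200000000005 -404.212
from [586.2 105.9 142.2] -0.1258 turn/row y 0.0681
[[26.1, 0.1, -2.9], [26.2, 0.1, -1.1], [26.2, 0.1, 0.7], [26.1, 0.1, 2.4], [25.9, 0.1, 4.2], [25.5, 0.1, 6.0], [25.1, 0.1, 7.7], [24.5, 0.1, 9.4], [23.8, 0.1, 11.0], [23.0, 0.1, 12.6]]
[[22.1, 0.1, 14.2], [21.1, 0.1, 15.6], [20.0, 0.1, 17.0], [18.7, 0.1, 18.4], [17.5, 0.1, 19.6], [16.1, 0.1, 20.7], [14.6, 0.1, 21.8], [13.1, 0.1, 22.7], [11.5, 0.1, 23.6], [9.9, 0.1, 24.3]]
```

Emit:
play_rows(
  translation=[
    [26,0,-3],
    [26,0,-1],
    [26,0,0.5],
    [26,0,2.5],
    [26,0,4],
    [25.5,0,6],
    [25,0,7.5],
    [24.5,0,9.5],
    [24,0,11],
    [23,0,12.5],
  ],
  turn=[
    [0,0.068,0],
    [0,0.068,0],
    [0,0.068,0],
    [0,0.068,0],
    [0,0.068,0],
    [0,0.068,0],
    [0,0.068,0],
    [0,0.068,0],
    [0,0.068,0],
    [0,0.068,0],
  ],
  fingers=[1,1,1,1,1,1,1,1,1,1],
)

```text
time: 13.63
position: [0.5232, -0.1499, 0.1402]
tool_rot: [-0.71, 1.775, -1.776]
ft_force: [1.1, -0.0, -0.7]
grip_width: 1.001
```

Emit:
play_rows(
  translation=[
    [22,0,14],
    [21,0,15.5],
    [20,0,17],
    [18.5,0,18.5],
    [17.5,0,19.5],
    [16,5,20.5],
    [14.5,8,22],
    [13,10,22.5],
    [11.5,10,23.5],
    [10,10,24.5],
  ],
  turn=[
    [0,0.068,0],
    [0,0.068,0],
    [0,0.068,0],
    [0,0.068,0],
    [0,0.068,0],
    [0,0.068,0],
    [0,0.068,0],
    [0,0.068,0],
    [0,0.068,0],
    [0,0.068,0],
  ],
  fingers=[1,1,1,1,1,1,1,1,1,1],
)

```text
time: 14.47
position: [0.4615, -0.4057, 0.095]
tool_rot: [-0.086, 2.183, -2.181]
ft_force: [-0.7, -0.0, 0.3]
grip_width: 0.997
```

```bash
python3 - <<'E'
from h import *
st()
plan(463.1,-404.2,4,.0824-np.pi/2,10)
a=ctrl.get_image("top");b=ctrl.get_image("scene")
cv2.imwrite("pics/t3.png",a);cv2.imwrite("pics/s3.png",b)
show("",a,190,90,345,225,5,"pics/t3c.png")
E
```

```text
t 14.47 pos [ 461.5 -405.7   95. ] phi -1.4926 tilt [-0.001   0.0004] F [-0.67 -0.04  0.34] M [ 0.082 -0.034  0.071] g 0.997
from [ 461.5 -405.7   95. ] -1.4926 turn/row y -0.0004
[[-0.2, 9.1, -0.1], [-0.2, 9.1, -0.1], [-0.2, 9.1, -0.1], [-0.2, 9.1, -0.1], [-0.2, 9.1, -0.1], [-0.2, 9.1, -0.1], [-0.2, 9.1, -0.1], [-0.2, 9.1, -0.1], [-0.2, 9.1, -0.1], [-0.2, 9.1, -0.1]]
```

View pics/t3c.png

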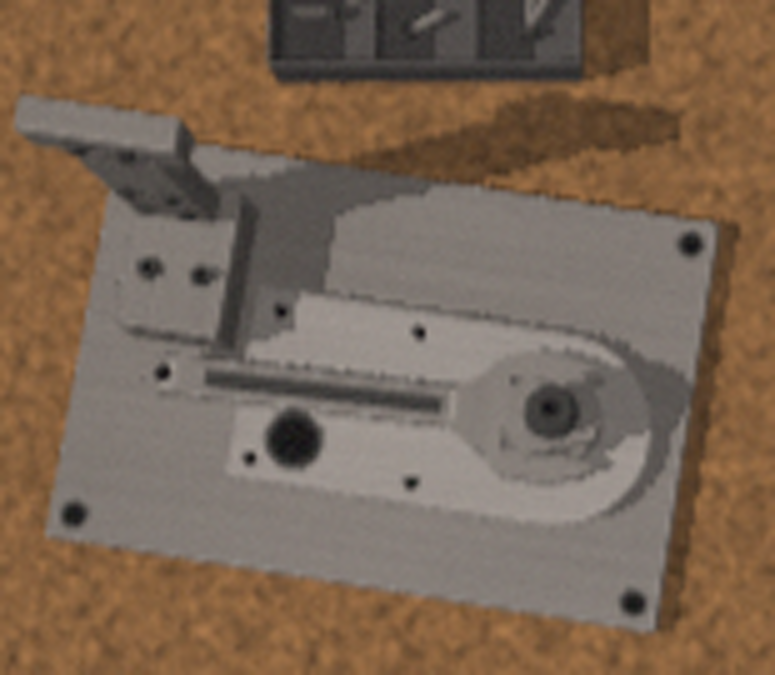

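The crop shows the long spanner fully on the lower nut. Its head is around the spindle at (548,410) and its handle runs just robot-side of the foot, with the tail hole at (163,373). Next is the short one.

Emit:
play_rows(
  translation=[
    [-0.2,11,-0.1],
    [-0.2,11,-0.1],
    [-0.2,11,-0.1],
    [-0.2,11,-0.1],
    [-0.2,11,-0.1],
    [-0.2,11,-0.1],
    [-0.2,11,-0.1],
    [-0.2,9,-0.1],
    [0,5,0],
    [0,2,0],
  ],
  turn=[
    [0,0,0],
    [0,0,0],
    [0,0,0],
    [0,0,0],
    [0,0,0],
    [0,0,0],
    [0,0,0],
    [0,0,0],
    [0,0,0],
    [0,0,0],
  ],
  fingers=[1,1,1,1,1,1,0.5,0,0,0],
)

```text
time: 15.4
position: [0.4637, -0.402, 0.0023]
tool_rot: [-0.094, 2.18, -2.177]
ft_force: [1.1, -0.9, 0.1]
grip_width: 0.781
```

```bash
python3 - <<'E'
from h import *
st()
E
```

```text
t 15.40 pos [ 463.7 -402.     2.3] phi -1.4859 tilt [-0.0013  0.001 ] F [ 1.11 -0.87  0.13] M [-0.009  0.019  0.034] g 0.781
```

Emit:
play_rows(
  translation=[
    [0,0,1],
    [0,0,1],
    [0,0,0],
    [0,0,0],
    [0,0,0],
    [0,0,0],
    [0,0,0],
    [0,0,0],
    [0,0,0],
    [0,0,0],
  ],
  turn=[
    [0,0,0],
    [0,0,0],
    [0,0,0],
    [0,0,0],
    [0,0,0],
    [0,0,0],
    [0,0,0],
    [0,0,0],
    [0,0,0],
    [0,0,0],
  ],
  fingers=[-1,-1,-1,-1,-1,-1,-1,-1,-1,-1],
  grip_force=40,
)

```text
time: 16.23
position: [0.4646, -0.4048, 0.0038]
tool_rot: [-0.092, 2.177, -2.179]
ft_force: [0.3, -0.2, 1.6]
grip_width: 0.249
```

```bash
python3 - <<'E'
from h import *
st()
E
```

```text
t 16.23 pos [ 464.6 -404.8    3.8] phi -1.4862 tilt [ 0.0004 -0.0007] F [ 0.28 -0.17  1.55] M [-0.207  0.082 -0.108] g 0.249
```

```bash
python3 - <<'E'
from h import *
plan(612.1,-158.8,3.8,.2,20)
E
```

```text
from [ 464.6 -404.8    3.8] -1.4862 turn/row y -0.0843
[[-8.4, 0.0, -11.6], [-9.3, 0.0, -10.9], [-10.2, 0.0, -10.1], [-11.0, 0.0, -9.2], [-11.8, 0.0, -8.2], [-12.4, 0.0, -7.2], [-13.0, 0.0, -6.1], [-13.4, 0.0, -5.0], [-13.8, 0.0, -3.8], [-14.1, 0.0, -2.7]]
[[-14.3, 0.0, -1.5], [-14.3, 0.0, -0.3], [-14.3, 0.0, 0.9], [-14.2, 0.0, 2.1], [-14.0, 0.0, 3.3], [-13.6, 0.0, 4.5], [-13.2, 0.0, 5.6], [-12.7, 0.0, 6.7], [-12.1, 0.0, 7.8], [-11.4, 0.0, 8.7]]
```

Emit:
play_rows(
  translation=[
    [-8.5,-10,-11.5],
    [-9.5,-12,-11],
    [-10,-12,-10],
    [-11,-12,-9],
    [-12,-12,-8],
    [-12.5,-12,-7],
    [-13,-10,-6],
    [-13.5,-8,-5],
    [-14,-6,-4],
    [-14,-4,-2.5],
  ],
  turn=[
    [0,-0.0843,0],
    [0,-0.0843,0],
    [0,-0.0843,0],
    [0,-0.0843,0],
    [0,-0.0843,0],
    [0,-0.0843,0],
    [0,-0.0843,0],
    [0,-0.0843,0],
    [0,-0.0843,0],
    [0,-0.0843,0],
  ],
  fingers=[-1,-1,-1,-1,-1,-1,-1,-1,-1,-1],
)

```text
time: 17.07
position: [0.5384, -0.2807, 0.1011]
tool_rot: [-0.838, 1.664, -1.661]
ft_force: [-0.6, -0.4, -4.2]
grip_width: 0.245
```

Emit:
play_rows(
  translation=[
    [-14.5,0,-1.5],
    [-14.5,0,0],
    [-14.5,0,1],
    [-14,0,2],
    [-14,0,3.5],
    [-13.5,0,4.5],
    [-13,0,5.5],
    [-12.5,0,6.5],
    [-12,0,8],
    [-11.5,0,8.5],
  ],
  turn=[
    [0,-0.0843,0],
    [0,-0.0843,0],
    [0,-0.0843,0],
    [0,-0.0843,0],
    [0,-0.0843,0],
    [0,-0.0843,0],
    [0,-0.0843,0],
    [0,-0.0843,0],
    [0,-0.0843,0],
    [0,-0.0843,0],
  ],
  fingers=[-1,-1,-1,-1,-1,-1,-1,-1,-1,-1],
)

```text
time: 17.9
position: [0.6119, -0.1583, 0.1001]
tool_rot: [-1.301, 1.059, -1.055]
ft_force: [-0.7, 0.8, -2.9]
grip_width: 0.245
```

```bash
python3 - <<'E'
from h import *
st()
plan(612.1,-158.8,50,.2,10)
E
```

```text
t 17.90 pos [ 611.9 -158.3  100.1] phi 0.2046 tilt [-0.0028  0.0004] F [-0.74  0.76 -2.9 ] M [-0.283 -0.181 -0.03 ] g 0.245
from [ 611.9 -158.3  100.1] 0.2046 turn/row y 0.0005
[[0.1, 5.0, 0.0], [0.1, 5.0, 0.0], [0.1, 5.0, 0.0], [0.1, 5.0, 0.0], [0.1, 5.0, 0.0], [0.1, 5.0, 0.0], [0.1, 5.0, 0.0], [0.1, 5.0, 0.0], [0.1, 5.0, 0.0], [0.1, 5.0, 0.0]]
```

Emit:
play_rows(
  translation=[
    [0,7,0],
    [0,8,0],
    [0,8,0],
    [0,8,0],
    [0,8,0],
    [0,7,0],
    [0,4,0],
    [0,1.5,0],
    [0,0,0],
    [0,0,0],
  ],
  turn=[
    [0,0.005,0],
    [0,0,0],
    [0,0,0],
    [0,0,0],
    [0,0,0],
    [0,0,0],
    [0,0,0],
    [0,0,0],
    [0,0,0],
    [0,0,0],
  ],
  fingers=[-1,-1,-1,-1,-1,-1,-1,-1,-1,-1],
)

```text
time: 18.73
position: [0.6131, -0.1591, 0.0504]
tool_rot: [-1.295, 1.064, -1.065]
ft_force: [0.2, 0.4, -4.2]
grip_width: 0.247
```

```bash
python3 - <<'E'
from h import *
st();rel(-128.5,.2)
b=ctrl.get_image("scene");a=ctrl.get_image("top")
show("",a,260,130,380,230,6,"pics/t4c.png");show("",b,270,180,370,280,6,"pics/s4c.png")
cv2.imwrite("pics/s4.png",b);cv2.imwrite("pics/t4.png",a)
E
```

```text
t 18.73 pos [ 613.1 -159.1   50.4] phi 0.1949 tilt [ 0.0006 -0.0002] F [ 0.24  0.42 -4.22] M [-0.224 -0.174  0.05 ] g 0.247
along -58.52 lateral 0.95  M_spindle(if M at TCP) 0.109
```

View pics/t4c.png

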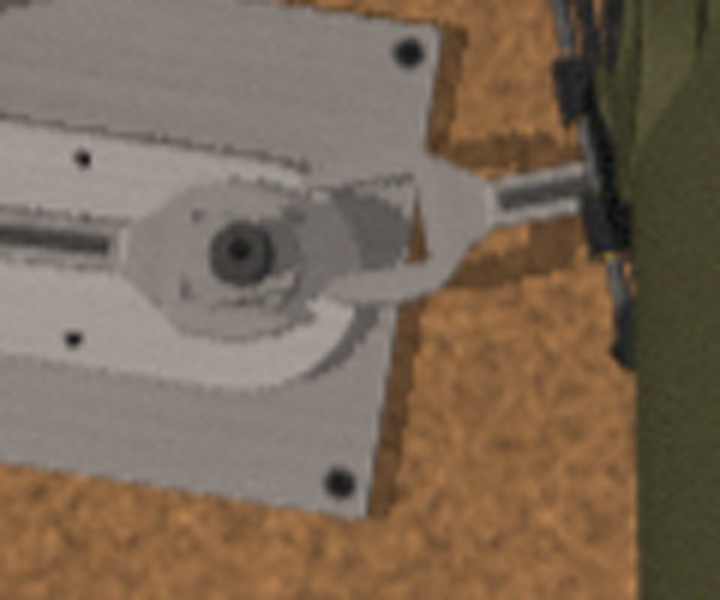

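View pics/s4c.png

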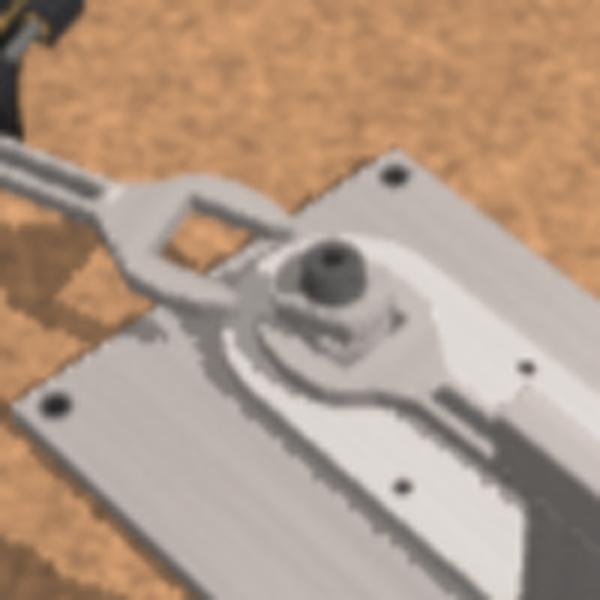

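Emit:
play_rows(
  translation=[
    [0,1,-0.5],
    [0,1,-0.5],
    [0,1,0],
    [-5,0,0],
    [-5,0,0],
    [-5,0,0],
    [-5,0,0],
    [0,0,0],
    [0,0,0],
    [0,0,0],
  ],
  turn=[
    [0,-0.005,0],
    [0,0,0],
    [0,0,0],
    [0,0,0],
    [0,0,0],
    [0,0,0],
    [0,0,0],
    [0,0,0],
    [0,0,0],
    [0,0,0],
  ],
  fingers=[-1,-1,-1,-1,-1,-1,-1,-1,-1,-1],
)

```text
time: 19.67
position: [0.6079, -0.1398, 0.0471]
tool_rot: [-1.298, 1.06, -1.061]
ft_force: [0.3, -0.0, -3.8]
grip_width: 0.248
```

```bash
python3 - <<'E'
from h import *
st();rel(-128.5,.2)
E
```

```text
t 19.67 pos [ 607.9 -139.8   47.1] phi 0.2002 tilt [ 0.0001 -0.0005] F [ 0.28 -0.02 -3.76] M [-0.27  -0.135 -0.052] g 0.248
along -38.59 lateral -0.34  M_spindle(if M at TCP) -0.006
```

Emit:
play_rows(
  translation=[
    [-3,-0.3,0.3],
    [-3,0,0],
    [-3,0,0],
    [-3,0,0],
    [-3,0,0],
    [-2,0,0],
    [-2,0,0],
    [0,0,0],
    [0,0,0],
    [0,0,0],
  ],
  turn=[
    [0,0,0],
    [0,0,0],
    [0,0,0],
    [0,0,0],
    [0,0,0],
    [0,0,0],
    [0,0,0],
    [0,0,0],
    [0,0,0],
    [0,0,0],
  ],
  fingers=[-1,-1,-1,-1,-1,-1,-1,-1,-1,-1],
)

```text
time: 20.5
position: [0.6066, -0.134, 0.0494]
tool_rot: [-1.302, 1.054, -1.079]
ft_force: [3.8, -18.6, -3.3]
grip_width: 0.244
```

```bash
python3 - <<'E'
from h import *
st();rel(-128.5,.2)
E
```

```text
t 20.50 pos [ 606.6 -134.    49.4] phi 0.1932 tilt [ 0.0065 -0.0155] F [  3.84 -18.61  -3.31] M [-4.63  -0.937  0.135] g 0.244
along -32.63 lateral -0.47  M_spindle(if M at TCP) 0.154
```

Emit:
play_rows(
  translation=[
    [1,0.5,0],
    [2,0.5,0],
    [2,0,0],
    [1,0,0],
    [0,0,0],
    [0,0,0],
    [0,0,0],
    [0,0,0],
    [0,0,0],
    [0,0,0],
  ],
  turn=[
    [0,0,0],
    [0,0,0],
    [0,0,0],
    [0,0,0],
    [0,0,0],
    [0,0,0],
    [0,0,0],
    [0,0,0],
    [0,0,0],
    [0,0,0],
  ],
  fingers=[-1,-1,-1,-1,-1,-1,-1,-1,-1,-1],
)

```text
time: 21.33
position: [0.6067, -0.1346, 0.0476]
tool_rot: [-1.3, 1.057, -1.072]
ft_force: [1.6, -12.4, -2.6]
grip_width: 0.25
```

```bash
python3 - <<'E'
from h import *
st();rel(-128.5,.2)
b=ctrl.get_image("scene");a=ctrl.get_image("top")
show("",a,270,145,340,205,10,"pics/t5c.png");show("",b,290,200,350,250,12,"pics/s5c.png")
cv2.imwrite("pics/s5.png",b);cv2.imwrite("pics/t5.png",a)
E
```

```text
t 21.33 pos [ 606.7 -134.6   47.6] phi 0.1958 tilt [ 0.0036 -0.0091] F [  1.57 -12.4   -2.56] M [-2.789 -0.506  0.136] g 0.250
along -33.21 lateral -0.44  M_spindle(if M at TCP) -0.008
```

View pics/t5c.png

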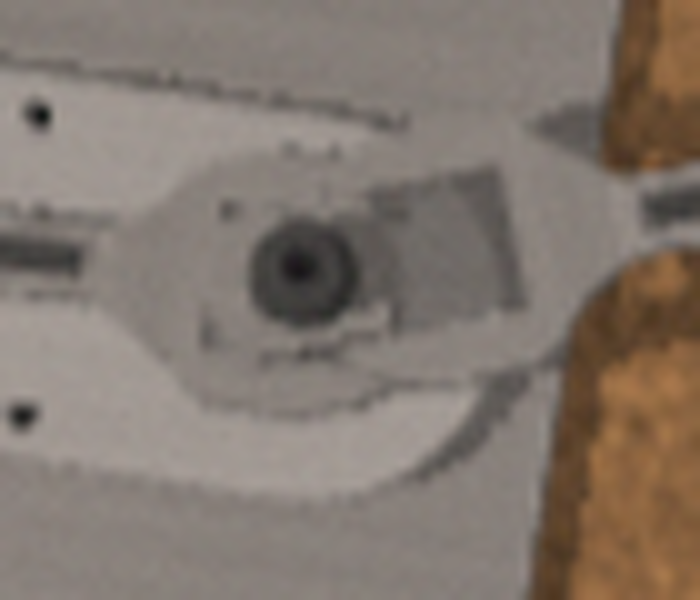

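View pics/s5c.png

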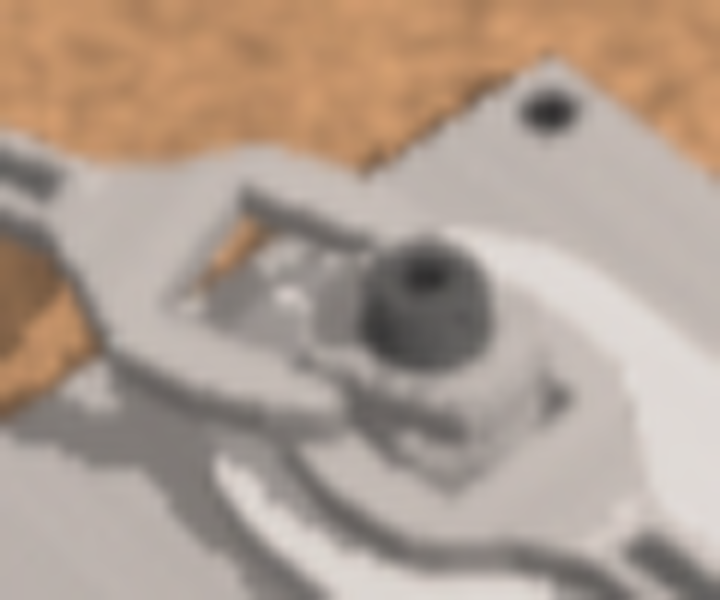

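Emit:
play_rows(
  translation=[
    [4,0,0],
    [4,0,0],
    [4,0,0],
    [4,0,0],
    [2,0,0],
    [0,0,0],
    [0,0,0],
    [0,0,0],
    [0,0,0],
    [0,0,0],
  ],
  turn=[
    [0,0,0],
    [0,0,0],
    [0,0,0],
    [0,0,0],
    [0,0,0],
    [0,0,0],
    [0,0,0],
    [0,0,0],
    [0,0,0],
    [0,0,0],
  ],
  fingers=[-1,-1,-1,-1,-1,-1,-1,-1,-1,-1],
)

```text
time: 22.27
position: [0.6092, -0.1441, 0.0463]
tool_rot: [-1.297, 1.06, -1.06]
ft_force: [0.4, -0.6, -3.7]
grip_width: 0.247
```

```bash
python3 - <<'E'
from h import *
st();rel(-128.5,.2)
h=np.array([np.sin(.09),-np.cos(.09)])
t=S+176*h;print(t);plan(*t,47.4,.09,6)
a=ctrl.get_image("top");b=ctrl.get_image("scene")
show("",a,270,145,340,205,10,"pics/t6c.png");show("",b,290,200,350,250,12,"pics/s6c.png")
cv2.imwrite("pics/t6.png",a);cv2.imwrite("pics/s6.png",b)
E
```

```text
t 22.27 pos [ 609.2 -144.1   46.3] phi 0.2005 tilt [-0.      0.0001] F [ 0.37 -0.61 -3.68] M [-0.269 -0.12   0.042] g 0.247
along -43.03 lateral 0.03  M_spindle(if M at TCP) 0.084
[ 590.86862466 -151.28768101]
from [ 609.2 -144.1   46.3] 0.2005 turn/row y 0.0184
[[0.6, -0.2, -3.2], [0.6, -0.2, -3.2], [0.7, -0.2, -3.2], [0.7, -0.2, -3.2], [0.8, -0.2, -3.2], [0.9, -0.2, -3.2]]
```

View pics/s6c.png

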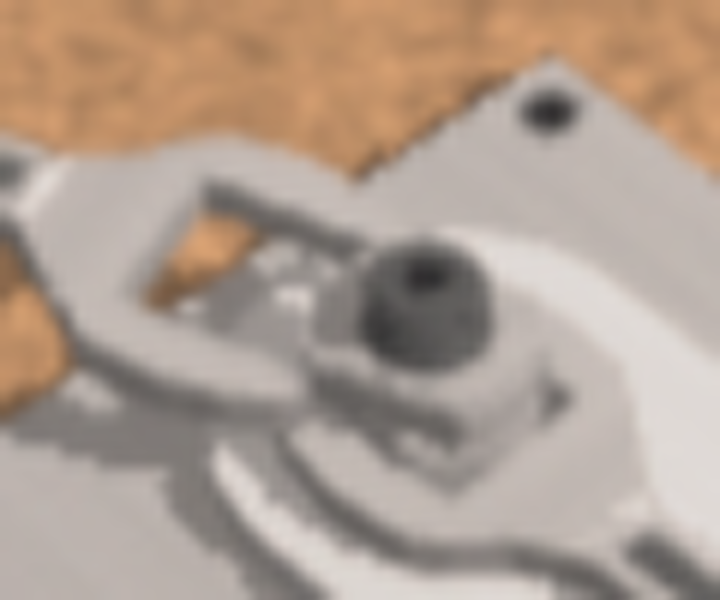

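View pics/t6c.png

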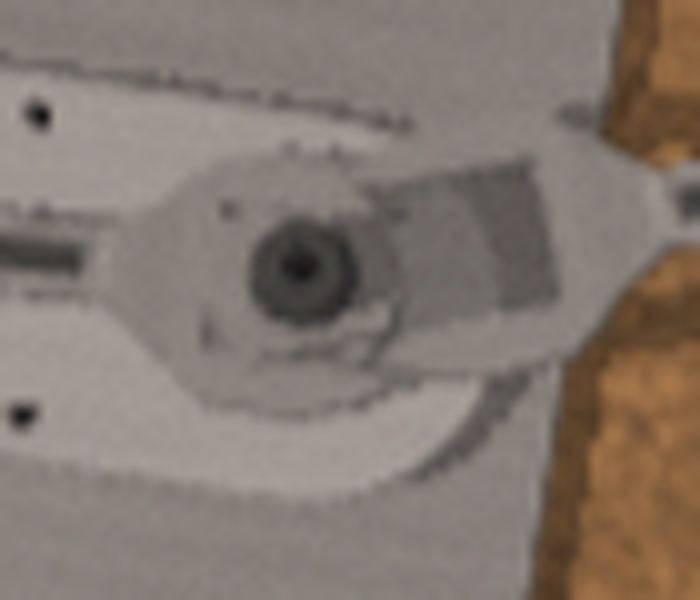

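```bash
python3 - <<'E'
from h import *
np.set_printoptions(precision=2,suppress=True)
def q(p,z,lab):
    p=np.array(p,float);uv=np.c_[290+(p[:,0]+.5)/12-.5,200+(p[:,1]+.5)/12-.5]
    X=cast("scene",uv,z)[:,:2]*1000-S;d=X[0]-X[1]
    if d[1]<0:d=-d
    n=np.array([d[1],-d[0]])/np.linalg.norm(d)
    print(lab,X.tolist(),"yaw",round(np.arctan2(-d[0],d[1]),3),"dist",X@n)
q([(310,360),(465,415)],.0566,"jam flat top")
q([(310,365),(465,425)],.0566,"jam flat top")
q([(205,180),(355,235)],.0556,"spanner far? inner edge top")
q([(145,305),(305,360)],.0556,"spanner inner edge +x top")
E
python3 - <<'E'
import cv2
b=cv2.imread("pics/s6.png")
cv2.imwrite("pics/s6z.png",cv2.convertScaleAbs(cv2.resize(b[218:246,310:345],None,fx=20,fy=20,interpolation=cv2.INTER_NEAREST),alpha=1.5,beta=-90))
E
```

```text
jam flat top [[25.125402558956694, -15.45124917995292], [16.426465570468054, 21.44969707865826]] yaw 0.232 dist [20.91 20.91]
jam flat top [[26.25357784986727, -14.51882165605476], [18.672300084739618, 23.22260552230845]] yaw 0.198 dist [22.88 22.88]
spanner far? inner edge top [[-2.7904318875117724, -69.88769836704321], [-10.798554003099639, -31.903620182829584]] yaw 0.208 dist [-17.15 -17.15]
spanner inner edge +x top [[34.76353405911584, -55.573342746993085], [25.156719763381147, -16.900538181602734]] yaw 0.243 dist [20.34 20.34]
```

View pics/s6z.png

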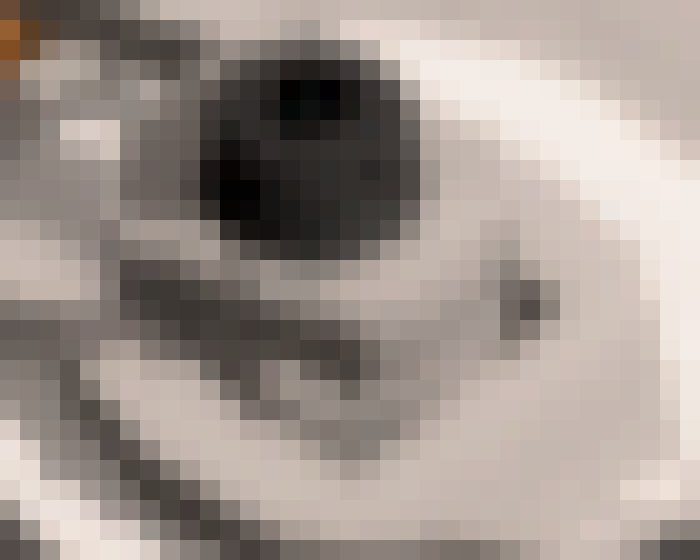

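Emit:
play_rows(
  translation=[
    [0,-2,-0.5],
    [0,-2,-0.5],
    [0,-1,-0.5],
    [0,0,0],
    [0,0,0],
    [-3,0,0],
    [-3,0,0],
    [0,0,0],
    [0,0,0],
    [0,0,0],
  ],
  turn=[
    [0,0.01,0],
    [0,0.01,0],
    [0,0,0],
    [0,0,0],
    [0,0,0],
    [0,0,0],
    [0,0,0],
    [0,0,0],
    [0,0,0],
    [0,0,0],
  ],
  fingers=[-1,-1,-1,-1,-1,-1,-1,-1,-1,-1],
  grip_force=60,
)

```text
time: 23.2
position: [0.6066, -0.1388, 0.0513]
tool_rot: [-1.289, 1.075, -1.075]
ft_force: [-0.5, -0.1, -4.9]
grip_width: 0.242
```

```bash
python3 - <<'E'
from h import *
st();rel(-128.5,phi_of(pose()[1]))
E
```

```text
t 23.20 pos [ 606.6 -138.8   51.3] phi 0.1803 tilt [-0.0001 -0.0001] F [-0.48 -0.09 -4.94] M [-0.213 -0.127  0.025] g 0.242
along -37.28 lateral 1.8  M_spindle(if M at TCP) -0.055
```

Emit:
play_rows(
  translation=[
    [0,0,-0.7],
    [0,0,-0.6],
    [-2,0,0],
    [-2,0,0],
    [-2,0,0],
    [-2,0,0],
    [0,0,0],
    [0,0,0],
    [0,0,0],
    [0,0,0],
  ],
  turn=[
    [0,0,0],
    [0,0,0],
    [0,0,0],
    [0,0,0],
    [0,0,0],
    [0,0,0],
    [0,0,0],
    [0,0,0],
    [0,0,0],
    [0,0,0],
  ],
  fingers=[-1,-1,-1,-1,-1,-1,-1,-1,-1,-1],
)

```text
time: 24.03
position: [0.6039, -0.1314, 0.0513]
tool_rot: [-1.289, 1.076, -1.076]
ft_force: [-0.1, -0.2, -3.9]
grip_width: 0.239
```

```bash
python3 - <<'E'
from h import *
st();rel(-128.5,phi_of(pose()[1]))
E
```

```text
t 24.03 pos [ 603.9 -131.4   51.3] phi 0.1799 tilt [ 0.     -0.0002] F [-0.11 -0.24 -3.89] M [-0.22  -0.136 -0.035] g 0.239
along -29.58 lateral 0.59  M_spindle(if M at TCP) -0.059
```

Now past the earlier block with no force. Continue.

Emit:
play_rows(
  translation=[
    [-2.5,0,-0.2],
    [-2.5,0,0],
    [-2.5,0,0],
    [-2.5,0,0],
    [-2.5,0,0],
    [-2.5,0,0],
    [0,0,0],
    [0,0,0],
    [0,0,0],
    [0,0,0],
  ],
  turn=[
    [0,0,0],
    [0,0,0],
    [0,0,0],
    [0,0,0],
    [0,0,0],
    [0,0,0],
    [0,0,0],
    [0,0,0],
    [0,0,0],
    [0,0,0],
  ],
  fingers=[-1,-1,-1,-1,-1,-1,-1,-1,-1,-1],
)

```text
time: 24.87
position: [0.601, -0.1168, 0.0513]
tool_rot: [-1.289, 1.076, -1.076]
ft_force: [-0.5, -0.1, -4.0]
grip_width: 0.242
```

```bash
python3 - <<'E'
from h import *
st();rel(-128.5,phi_of(pose()[1]))
E
```

```text
t 24.87 pos [ 601.  -116.8   51.3] phi 0.1797 tilt [ 0.     -0.0003] F [-0.53 -0.11 -4.  ] M [-0.229 -0.174 -0.066] g 0.242
along -14.71 lateral 0.38  M_spindle(if M at TCP) -0.143
```

Emit:
play_rows(
  translation=[
    [-2.5,0,-0.2],
    [-2.5,0,0],
    [-2.5,0,0],
    [-2.5,0,0],
    [-1.5,0,0],
    [-1,0,0],
    [-1,0,0],
    [0,0,0],
    [0,0,0],
    [0,0,0],
  ],
  turn=[
    [0,0,0],
    [0,0,0],
    [0,0,0],
    [0,0,0],
    [0,0,0],
    [0,0,0],
    [0,0,0],
    [0,0,0],
    [0,0,0],
    [0,0,0],
  ],
  fingers=[-1,-1,-1,-1,-1,-1,-1,-1,-1,-1],
)

```text
time: 25.7
position: [0.5985, -0.1035, 0.0514]
tool_rot: [-1.289, 1.076, -1.076]
ft_force: [1.5, -1.3, -4.3]
grip_width: 0.242
```

```bash
python3 - <<'E'
from h import *
st();rel(-128.5,phi_of(pose()[1]))
b=ctrl.get_image("scene");a=ctrl.get_image("top")
show("",a,260,140,350,205,8,"pics/t7c.png");show("",b,280,195,360,255,9,"pics/s7c.png")
E
```

```text
t 25.70 pos [ 598.5 -103.5   51.4] phi 0.1797 tilt [ 0.0002 -0.0002] F [ 1.53 -1.29 -4.34] M [-0.423 -0.249 -0.068] g 0.242
along -1.13 lateral 0.24  M_spindle(if M at TCP) 0.097
```

View pics/s7c.png

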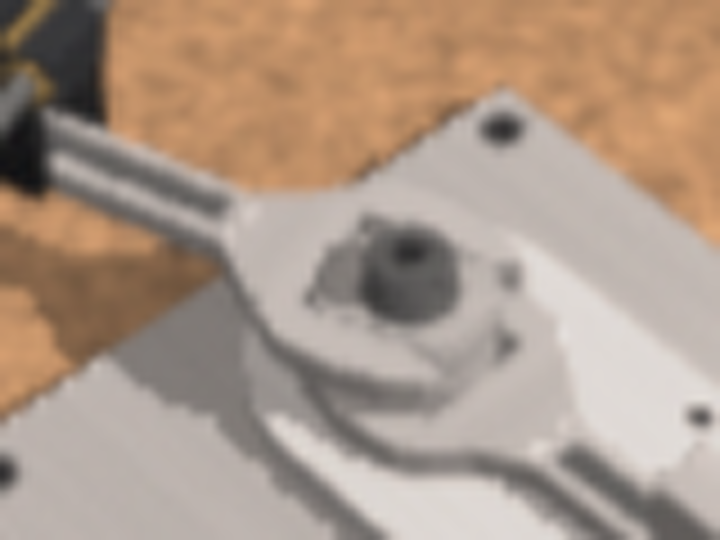

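View pics/t7c.png

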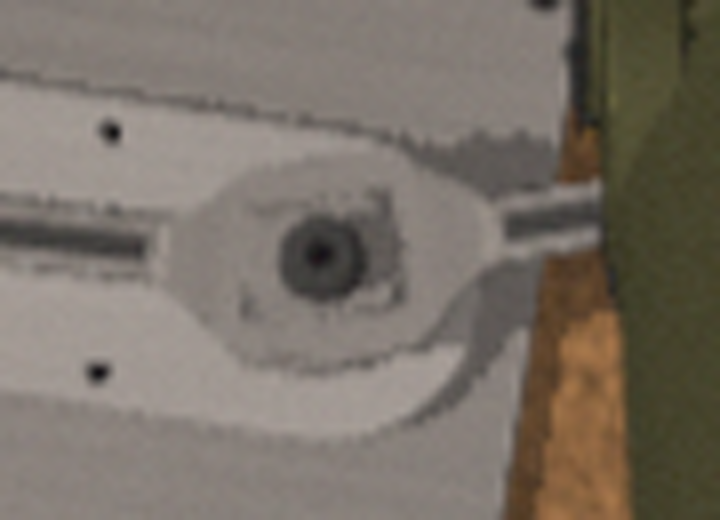

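Emit:
play_rows(
  translation=[
    [0,0,-2.6],
    [0,0,-2.6],
    [0,0,-2.6],
    [0,0,-2.6],
    [0,0,-2.6],
    [-0.1,0,0],
    [0,0,0],
    [0,0,0],
    [0,0,0],
    [0,0,0],
  ],
  turn=[
    [0,0.02,0],
    [0,0.02,0],
    [0,0.02,0],
    [0,0.02,0],
    [0,0.02,0],
    [0,0,0],
    [0,0,0],
    [0,0,0],
    [0,0,0],
    [0,0,0],
  ],
  fingers=[-1,-1,-1,-1,-1,-1,-1,-1,-1,-1],
)

```text
time: 26.63
position: [0.5855, -0.1048, 0.0513]
tool_rot: [-1.246, 1.15, -1.15]
ft_force: [0.6, -0.4, -3.4]
grip_width: 0.24
```

```bash
cat >> h.py <<'E'
def torq(n=4):
    r=[]
    for i in range(n):
        s,R=pose();P=s["position"][:2]-S/1000
        F=s["ft_force"]
        r.append([P[0]*F[1]-P[1]*F[0],s["torque"][2],*F])
        if i<n-1: ctrl.get_image("top")
    r=np.array(r);m=r.mean(0)
    print("Mspindle %.3f (rF %.3f Mz %.3f) sd %.3f F"%(m[0]+m[1],m[0],m[1],(r[:,0]+r[:,1]).std()),m[2:].round(2))
    ph=phi_of(pose()[1]);rel(-128.5,ph)
E
python3 - <<'E'
from h import *
st();torq()
E
```

```text
t 26.63 pos [ 585.5 -104.8   51.3] phi 0.0803 tilt [-0.0002  0.0002] F [ 0.57 -0.4  -3.43] M [-0.285 -0.251 -0.008] g 0.240
Mspindle 0.032 (rF 0.083 Mz -0.051) sd 0.023 F [ 0.66 -0.19 -3.75]
along -0.72 lateral 0.1  M_spindle(if M at TCP) 0.048
```

Emit:
play_rows(
  translation=[
    [0,0,-2.6],
    [0,0,-2.6],
    [0,0,-2.6],
    [-0.1,0,-2.6],
    [-0.1,0,-2.6],
    [-0.1,0,0],
    [0,0,0],
    [0,0,0],
    [0,0,0],
    [0,0,0],
  ],
  turn=[
    [0,0.02,0],
    [0,0.02,0],
    [0,0.02,0],
    [0,0.02,0],
    [0,0.02,0],
    [0,0,0],
    [0,0,0],
    [0,0,0],
    [0,0,0],
    [0,0,0],
  ],
  fingers=[-1,-1,-1,-1,-1,-1,-1,-1,-1,-1],
)

```text
time: 27.62
position: [0.5725, -0.1053, 0.0513]
tool_rot: [-1.2, 1.224, -1.224]
ft_force: [0.8, 0.0, -2.4]
grip_width: 0.243
```

```bash
python3 - <<'E'
from h import *
st();torq()
E
```

```text
t 27.62 pos [ 572.5 -105.3   51.3] phi -0.0199 tilt [-0.0002 -0.0001] F [ 0.79  0.04 -2.37] M [-0.152 -0.199 -0.094] g 0.243
Mspindle -0.002 (rF 0.067 Mz -0.069) sd 0.017 F [ 0.53  0.39 -3.53]
along -0.78 lateral 0.05  M_spindle(if M at TCP) -0.006
```

Emit:
play_rows(
  translation=[
    [0,0,-2.6],
    [0,0,-2.6],
    [0,0,-2.6],
    [-0.1,0,-2.6],
    [-0.1,0,-2.6],
    [-0.1,0,0],
    [0,0,0],
    [0,0,0],
    [0,0,0],
    [0,0,0],
  ],
  turn=[
    [0,0.02,0],
    [0,0.02,0],
    [0,0.02,0],
    [0,0.02,0],
    [0,0.02,0],
    [0,0,0],
    [0,0,0],
    [0,0,0],
    [0,0,0],
    [0,0,0],
  ],
  fingers=[-1,-1,-1,-1,-1,-1,-1,-1,-1,-1],
)

```text
time: 28.6
position: [0.56, -0.1041, 0.0515]
tool_rot: [-1.15, 1.297, -1.297]
ft_force: [2.8, 0.4, -3.8]
grip_width: 0.247
```

```bash
python3 - <<'E'
from h import *
st();torq()
E
```

```text
t 28.60 pos [ 560.  -104.1   51.5] phi -0.1199 tilt [ 0.0006 -0.    ] F [ 2.76  0.44 -3.78] M [-0.196 -0.784 -0.011] g 0.247
Mspindle 0.395 (rF 0.401 Mz -0.006) sd 0.058 F [ 3.18  0.38 -4.2 ]
along -0.5 lateral 0.28  M_spindle(if M at TCP) 0.461
```

Emit:
play_rows(
  translation=[
    [0,0,-2.6],
    [-0.1,0,-2.6],
    [0,0,-2.6],
    [-0.1,0,0],
    [0,0,0],
    [0,0,0],
    [0,0,0],
    [0,0,0],
    [0,0,0],
    [0,0,0],
  ],
  turn=[
    [0,0.02,0],
    [0,0.02,0],
    [0,0.02,0],
    [0,0,0],
    [0,0,0],
    [0,0,0],
    [0,0,0],
    [0,0,0],
    [0,0,0],
    [0,0,0],
  ],
  fingers=[-1,-1,-1,-1,-1,-1,-1,-1,-1,-1],
)

```text
time: 29.58
position: [0.5523, -0.1028, 0.0516]
tool_rot: [-1.117, 1.34, -1.342]
ft_force: [5.2, 0.3, -4.7]
grip_width: 0.239
```

```bash
python3 - <<'E'
from h import *
st();torq(3)
E
```

```text
t 29.58 pos [ 552.3 -102.8   51.6] phi -0.1807 tilt [ 0.0014 -0.0003] F [ 5.22  0.27 -4.71] M [-0.232 -1.175  0.056] g 0.239
Mspindle 0.649 (rF 0.607 Mz 0.042) sd 0.082 F [ 4.83  0.27 -4.33]
along -0.39 lateral 0.5  M_spindle(if M at TCP) 0.701
```

Emit:
play_rows(
  translation=[
    [0,0,-2.6],
    [-0.1,0,-2.6],
    [0,0,0],
    [0,0,0],
    [0,0,0],
    [0,0,0],
    [0,0,0],
    [0,0,0],
    [0,0,0],
    [0,0,0],
  ],
  turn=[
    [0,0.02,0],
    [0,0.02,0],
    [0,0,0],
    [0,0,0],
    [0,0,0],
    [0,0,0],
    [0,0,0],
    [0,0,0],
    [0,0,0],
    [0,0,0],
  ],
  fingers=[-1,-1,-1,-1,-1,-1,-1,-1,-1,-1],
)

```text
time: 30.52
position: [0.5479, -0.1019, 0.0519]
tool_rot: [-1.095, 1.367, -1.371]
ft_force: [5.6, 0.3, -4.3]
grip_width: 0.242
```

```bash
python3 - <<'E'
from h import *
st();torq(3)
a=ctrl.get_image("top");cv2.imwrite("pics/t8.png",a)
show("",a,190,90,345,215,5,"pics/t8c.png")
E
```

```text
t 30.52 pos [ 547.9 -101.9   51.9] phi -0.2202 tilt [ 0.0027 -0.0007] F [ 5.6   0.29 -4.29] M [-0.259 -1.409  0.232] g 0.242
Mspindle 0.940 (rF 0.721 Mz 0.219) sd 0.018 F [ 5.76  0.16 -4.42]
along -0.29 lateral 0.97  M_spindle(if M at TCP) 0.926
```

View pics/t8c.png

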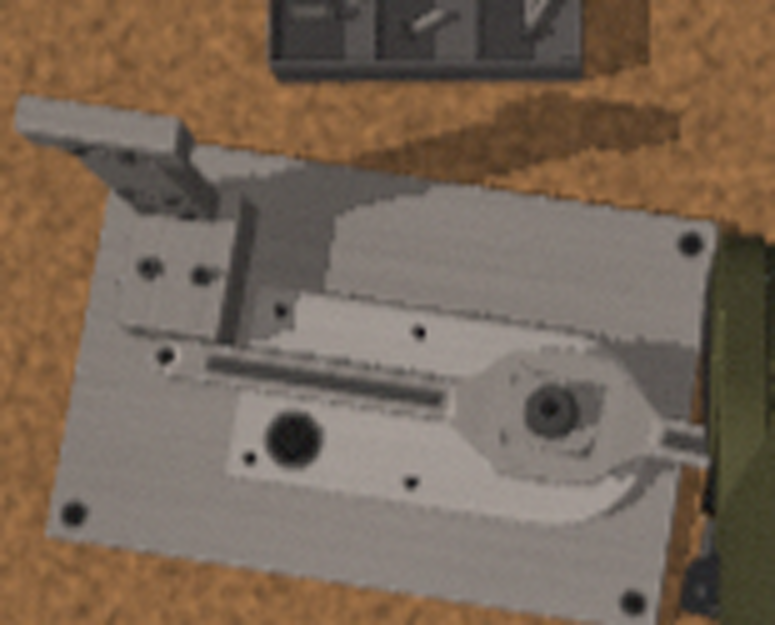

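Emit:
play_rows(
  translation=[
    [0,0,-2.6],
    [-0.1,0,-2.6],
    [0,0,0],
    [0,0,0],
    [0,0,0],
    [0,0,0],
    [0,0,0],
    [0,0,0],
    [0,0,0],
    [0,0,0],
  ],
  turn=[
    [0,0.02,0],
    [0,0.02,0],
    [0,0,0],
    [0,0,0],
    [0,0,0],
    [0,0,0],
    [0,0,0],
    [0,0,0],
    [0,0,0],
    [0,0,0],
  ],
  fingers=[-1,-1,-1,-1,-1,-1,-1,-1,-1,-1],
)

```text
time: 31.5
position: [0.5432, -0.1007, 0.052]
tool_rot: [-1.072, 1.395, -1.4]
ft_force: [7.3, -0.5, -5.4]
grip_width: 0.244
```

```bash
python3 - <<'E'
from h import *
st();torq(4)
E
```

```text
t 31.50 pos [ 543.2 -100.7   52. ] phi -0.2600 tilt [ 0.0035 -0.0009] F [ 7.32 -0.46 -5.36] M [-0.362 -1.514  0.262] g 0.244
Mspindle 1.155 (rF 0.895 Mz 0.260) sd 0.073 F [ 7.1  -0.27 -4.55]
along -0.21 lateral 1.27  M_spindle(if M at TCP) 1.252
```

Emit:
play_rows(
  translation=[
    [0,0,-2.6],
    [-0.1,0,-2.6],
    [0,0,0],
    [0,0,0],
    [0,0,0],
    [0,0,0],
    [0,0,0],
    [0,0,0],
    [0,0,0],
    [0,0,0],
  ],
  turn=[
    [0,0.02,0],
    [0,0.02,0],
    [0,0,0],
    [0,0,0],
    [0,0,0],
    [0,0,0],
    [0,0,0],
    [0,0,0],
    [0,0,0],
    [0,0,0],
  ],
  fingers=[-1,-1,-1,-1,-1,-1,-1,-1,-1,-1],
)

```text
time: 32.48
position: [0.5386, -0.0994, 0.0522]
tool_rot: [-1.049, 1.423, -1.429]
ft_force: [6.7, -0.2, -5.1]
grip_width: 0.242
```

```bash
python3 - <<'E'
from h import *
st();torq(6)
E
```

```text
t 32.48 pos [538.6 -99.4  52.2] phi -0.2997 tilt [ 0.0042 -0.0012] F [ 6.71 -0.2  -5.12] M [-0.411 -1.591  0.31 ] g 0.242
Mspindle 1.180 (rF 0.866 Mz 0.314) sd 0.078 F [ 6.88 -0.47 -5.08]
along -0.16 lateral 1.52  M_spindle(if M at TCP) 1.085
```

Emit:
play_rows(
  translation=[
    [0,0,-2.6],
    [-0.1,0,-2.6],
    [0,0,0],
    [0,0,0],
    [0,0,0],
    [0,0,0],
    [0,0,0],
    [0,0,0],
    [0,0,0],
    [0,0,0],
  ],
  turn=[
    [0,0.02,0],
    [0,0.02,0],
    [0,0,0],
    [0,0,0],
    [0,0,0],
    [0,0,0],
    [0,0,0],
    [0,0,0],
    [0,0,0],
    [0,0,0],
  ],
  fingers=[-1,-1,-1,-1,-1,-1,-1,-1,-1,-1],
)

```text
time: 33.57
position: [0.534, -0.0978, 0.0523]
tool_rot: [-1.026, 1.45, -1.458]
ft_force: [8.5, -0.5, -5.3]
grip_width: 0.243
```

```bash
python3 - <<'E'
from h import *
st();torq(6)
E
```

```text
t 33.57 pos [534.  -97.8  52.3] phi -0.3396 tilt [ 0.0049 -0.0014] F [ 8.53 -0.45 -5.29] M [-0.543 -1.768  0.39 ] g 0.243
Mspindle 1.397 (rF 0.993 Mz 0.404) sd 0.051 F [ 7.89 -0.76 -5.11]
along -0.08 lateral 1.85  M_spindle(if M at TCP) 1.44
```

Emit:
play_rows(
  translation=[
    [0,0,-2.6],
    [0,0,0],
    [0,0,0],
    [0,0,0],
    [0,0,0],
    [0,0,0],
    [0,0,0],
    [0,0,0],
    [0,0,0],
    [0,0,0],
  ],
  turn=[
    [0,0.02,0],
    [0,0,0],
    [0,0,0],
    [0,0,0],
    [0,0,0],
    [0,0,0],
    [0,0,0],
    [0,0,0],
    [0,0,0],
    [0,0,0],
  ],
  fingers=[-1,-1,-1,-1,-1,-1,-1,-1,-1,-1],
)

```text
time: 34.65
position: [0.5318, -0.0971, 0.0524]
tool_rot: [-1.013, 1.464, -1.472]
ft_force: [8.2, -1.5, -4.5]
grip_width: 0.241
```

```bash
python3 - <<'E'
from h import *
st();torq(6)
E
```

```text
t 34.65 pos [531.8 -97.1  52.4] phi -0.3594 tilt [ 0.0054 -0.0016] F [ 8.17 -1.51 -4.52] M [-0.589 -1.88   0.41 ] g 0.241
Mspindle 1.543 (rF 1.082 Mz 0.460) sd 0.078 F [ 8.46 -1.35 -4.87]
along -0.08 lateral 2.05  M_spindle(if M at TCP) 1.545
```

Emit:
play_rows(
  translation=[
    [0,0,2.0],
    [0,0,2.0],
    [0,0,0],
    [0,0,0],
    [0,0,0],
    [0,0,0],
    [0,0,0],
    [0,0,0],
    [0,0,0],
    [0,0,0],
  ],
  turn=[
    [0,-0.02,0],
    [0,-0.02,0],
    [0,0,0],
    [0,0,0],
    [0,0,0],
    [0,0,0],
    [0,0,0],
    [0,0,0],
    [0,0,0],
    [0,0,0],
  ],
  fingers=[-1,-1,-1,-1,-1,-1,-1,-1,-1,-1],
)

```text
time: 35.73
position: [0.5344, -0.098, 0.052]
tool_rot: [-1.037, 1.439, -1.443]
ft_force: [7.4, -0.1, -4.3]
grip_width: 0.241
```

```bash
python3 - <<'E'
from h import *
st();torq(4)
E
```

```text
t 35.73 pos [534.4 -98.   52. ] phi -0.3211 tilt [ 0.0031 -0.0005] F [ 7.39 -0.14 -4.34] M [-0.299 -1.423 -0.049] g 0.241
Mspindle 0.764 (rF 0.827 Mz -0.063) sd 0.057 F [ 6.84  0.21 -4.83]
along -0.12 lateral -0.04  M_spindle(if M at TCP) 0.754
```

Emit:
play_rows(
  translation=[
    [0,0,1.5],
    [0,0,1.0],
    [0,0,0],
    [0,0,0],
    [0,0,0],
    [0,0,0],
    [0,0,0],
    [0,0,0],
    [0,0,0],
    [0,0,0],
  ],
  turn=[
    [0,-0.01,0],
    [0,-0.01,0],
    [0,0,0],
    [0,0,0],
    [0,0,0],
    [0,0,0],
    [0,0,0],
    [0,0,0],
    [0,0,0],
    [0,0,0],
  ],
  fingers=[-1,-1,-1,-1,-1,-1,-1,-1,-1,-1],
)

```text
time: 36.72
position: [0.536, -0.0986, 0.0517]
tool_rot: [-1.05, 1.427, -1.428]
ft_force: [5.8, -0.3, -4.2]
grip_width: 0.245
```

```bash
python3 - <<'E'
from h import *
st();torq(3)
E
```

```text
t 36.72 pos [536.  -98.6  51.7] phi -0.3016 tilt [0.0014 0.    ] F [ 5.77 -0.27 -4.15] M [-0.238 -1.146 -0.235] g 0.245
Mspindle 0.420 (rF 0.619 Mz -0.199) sd 0.119 F [ 5.16  0.34 -4.25]
along -0.18 lateral -0.91  M_spindle(if M at TCP) 0.524
```

Emit:
play_rows(
  translation=[
    [0,0,1.2],
    [0,0,1.0],
    [0,0,0],
    [0,0,0],
    [0,0,0],
    [0,0,0],
    [0,0,0],
    [0,0,0],
    [0,0,0],
    [0,0,0],
  ],
  turn=[
    [0,0.005,0],
    [0,0,0],
    [0,0,0],
    [0,0,0],
    [0,0,0],
    [0,0,0],
    [0,0,0],
    [0,0,0],
    [0,0,0],
    [0,0,0],
  ],
  fingers=[-1,-1,-1,-1,-1,-1,-1,-1,-1,-1],
)

```text
time: 37.65
position: [0.5373, -0.0991, 0.0512]
tool_rot: [-1.05, 1.431, -1.43]
ft_force: [0.7, 2.6, -3.9]
grip_width: 0.244
```

```bash
python3 - <<'E'
from h import *
st();torq(3)
E
```

```text
t 37.65 pos [537.3 -99.1  51.2] phi -0.3048 tilt [-0.0008  0.0001] F [ 0.66  2.63 -3.91] M [ 0.229 -0.172  0.11 ] g 0.244
Mspindle 0.118 (rF -0.030 Mz 0.148) sd 0.074 F [ 0.35  1.94 -3.93]
along -0.25 lateral 0.94  M_spindle(if M at TCP) 0.218
```

Emit:
play_rows(
  translation=[
    [2,0,0],
    [2,0,0],
    [3,0,0],
    [3,0,0],
    [3,0,0],
    [3,0,0],
    [0,0,0],
    [0,0,0],
    [0,0,0],
    [0,0,0],
  ],
  turn=[
    [0,0,0],
    [0,0,0],
    [0,0,0],
    [0,0,0],
    [0,0,0],
    [0,0,0],
    [0,0,0],
    [0,0,0],
    [0,0,0],
    [0,0,0],
  ],
  fingers=[-1,-1,-1,-1,-1,-1,-1,-1,-1,-1],
)

```text
time: 38.58
position: [0.5328, -0.1145, 0.0513]
tool_rot: [-1.049, 1.43, -1.43]
ft_force: [-0.5, -0.7, -4.9]
grip_width: 0.243
```

```bash
python3 - <<'E'
from h import *
st();torq(3)
E
```

```text
t 38.58 pos [ 532.8 -114.5   51.3] phi -0.3049 tilt [-0.0002 -0.0001] F [-0.47 -0.67 -4.87] M [-0.234  0.095  0.1  ] g 0.243
Mspindle 0.007 (rF -0.059 Mz 0.067) sd 0.041 F [-0.64 -0.7  -4.22]
along -16.19 lateral 1.32  M_spindle(if M at TCP) -0.031
```

Emit:
play_rows(
  translation=[
    [5,0,0],
    [6,0,0],
    [6,0,0],
    [6,0,0],
    [6,0,0],
    [6,0,0],
    [5,-3,0],
    [5,-6,0],
    [5,-8,0],
    [5,-8,0],
  ],
  turn=[
    [0,0,0],
    [0,0,0],
    [0,0,0],
    [0,0,0],
    [0,0,0],
    [0,0,0],
    [0,0,0],
    [0,0,0],
    [0,0,0],
    [0,0,0],
  ],
  fingers=[-1,-1,-1,-1,-1,-1,-1,-1,-1,-1],
)

```text
time: 39.52
position: [0.5164, -0.1674, 0.0773]
tool_rot: [-1.049, 1.43, -1.43]
ft_force: [-0.0, 0.5, -4.2]
grip_width: 0.244
```

```bash
python3 - <<'E'
from h import *
st()
plan(464.6,-404.8,60,-1.486,20)
a=ctrl.get_image("top");cv2.imwrite("pics/t9.png",a);show("",a,190,90,345,215,5,"pics/t9c.png")
E
```

```text
t 39.52 pos [ 516.4 -167.4   77.3] phi -0.3048 tilt [ 0.0004 -0.0001] F [-0.04  0.53 -4.15] M [-0.287  0.004  0.025] g 0.244
from [ 516.4 -167.4   77.3] -0.3048 turn/row y 0.0591
[[12.1, 0.9, 1.1], [12.0, 0.9, 1.8], [11.9, 0.9, 2.5], [11.7, 0.9, 3.2], [11.5, 0.9, 3.9], [11.3, 0.9, 4.6], [11.0, 0.9, 5.2], [10.6, 0.9, 5.9], [10.3, 0.9, 6.5], [9.9, 0.9, 7.1]]
[[9.4, 0.9, 7.6], [9.0, 0.9, 8.2], [8.5, 0.9, 8.7], [7.9, 0.9, 9.2], [7.4, 0.9, 9.6], [6.8, 0.9, 10.1], [6.2, 0.9, 10.4], [5.6, 0.9, 10.8], [4.9, 0.9, 11.1], [4.3, 0.9, 11.4]]
```

View pics/t9c.png

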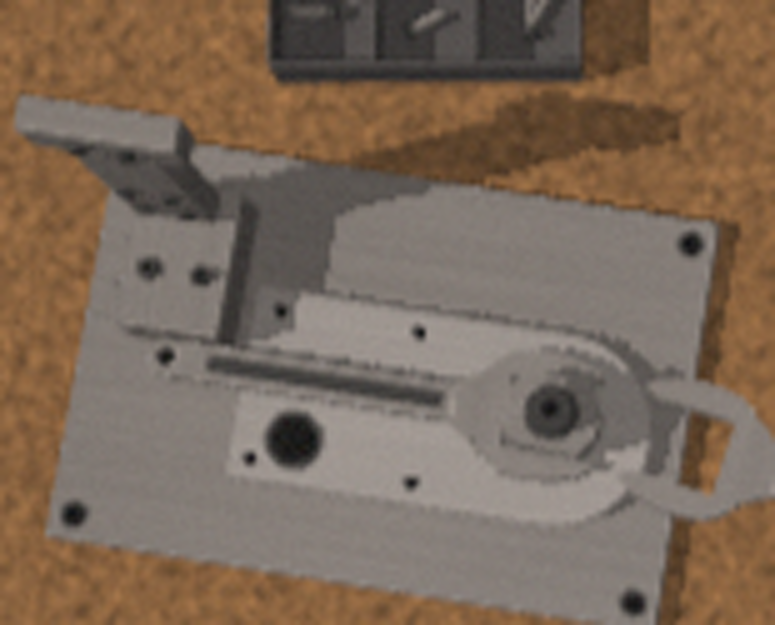

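Emit:
play_rows(
  translation=[
    [12,0,1],
    [12,0,2],
    [12,0,2.5],
    [11.5,0,3],
    [11.5,0,4],
    [11.5,0,4.5],
    [11,0,5],
    [10.5,0,6],
    [10,0,6.5],
    [10,0,7],
  ],
  turn=[
    [0,0.059,0],
    [0,0.059,0],
    [0,0.059,0],
    [0,0.059,0],
    [0,0.059,0],
    [0,0.059,0],
    [0,0.059,0],
    [0,0.059,0],
    [0,0.059,0],
    [0,0.059,0],
  ],
  fingers=[-1,-1,-1,-1,-1,-1,-1,-1,-1,-1],
)

```text
time: 40.4
position: [0.4907, -0.2859, 0.077]
tool_rot: [-0.641, 1.832, -1.833]
ft_force: [-0.5, 0.1, -3.8]
grip_width: 0.242
```

Emit:
play_rows(
  translation=[
    [9.5,5,7.5],
    [9,6,8],
    [8.5,6,8.5],
    [8,6,9],
    [7.5,6,9.5],
    [7,6,10],
    [6,6,10.5],
    [5.5,5,11],
    [5,4,11],
    [4.5,3,11.5],
  ],
  turn=[
    [0,0.059,0],
    [0,0.059,0],
    [0,0.059,0],
    [0,0.059,0],
    [0,0.059,0],
    [0,0.059,0],
    [0,0.059,0],
    [0,0.059,0],
    [0,0.059,0],
    [0,0.059,0],
  ],
  fingers=[-1,-1,-1,-1,-1,-1,-1,-1,-1,-1],
)

```text
time: 41.23
position: [0.4638, -0.404, 0.0233]
tool_rot: [-0.091, 2.179, -2.178]
ft_force: [-0.2, 0.6, -4.4]
grip_width: 0.244
```

```bash
python3 - <<'E'
from h import *
st()
b=ctrl.get_image("scene");show("",b,180,110,300,210,6,"pics/s10c.png")
E
```

```text
t 41.23 pos [ 463.8 -404.    23.3] phi -1.4874 tilt [0.     0.0005] F [-0.18  0.55 -4.39] M [ 0.001  0.216 -0.009] g 0.244
```

View pics/s10c.png

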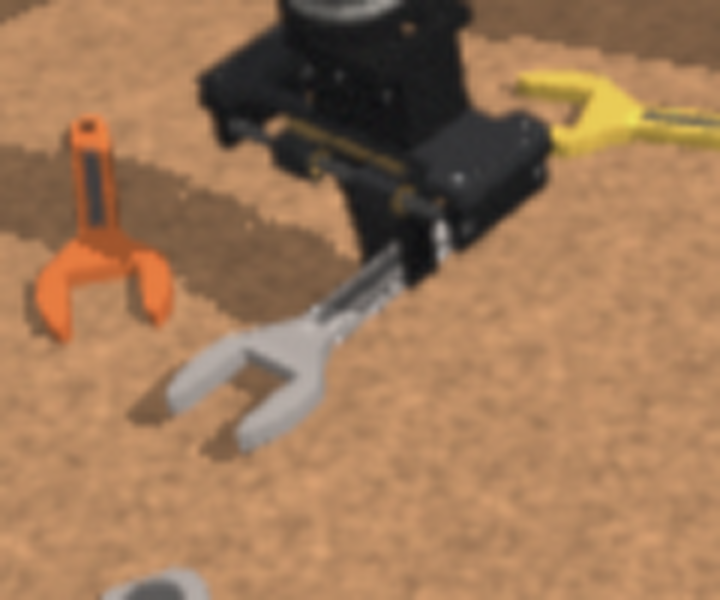

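Emit:
play_rows(
  translation=[
    [0,4,0],
    [0,4,0],
    [0,3,0],
    [0,3,0],
    [0,2,0],
    [0,1,0],
    [0,1,0],
    [0,0,0],
    [0,0,0],
    [0,0,0],
  ],
  turn=[
    [0,0,0],
    [0,0,0],
    [0,0,0],
    [0,0,0],
    [0,0,0],
    [0,0,0],
    [0,0,0],
    [0,0,0],
    [0,0,0],
    [0,0,0],
  ],
  fingers=[-1,-1,-1,-1,-1,-1,-1,-1,-1,-1],
)

```text
time: 42.12
position: [0.464, -0.4037, 0.0056]
tool_rot: [-0.093, 2.177, -2.178]
ft_force: [0.5, -0.0, -3.4]
grip_width: 0.242
```

```bash
python3 - <<'E'
from h import *
st()
E
```

```text
t 42.12 pos [ 464.  -403.7    5.6] phi -1.4848 tilt [ 0.0005 -0.0003] F [ 0.51 -0.01 -3.44] M [0.109 0.094 0.055] g 0.242
```

Contact is starting to take weight. I'll lower slightly more, then release.

Emit:
play_rows(
  translation=[
    [0,1,0],
    [0,1,0],
    [0,0,0],
    [0,0,0],
    [0,0,0],
    [0,0,0],
    [0,0,0],
    [0,0,0],
    [0,0,0],
    [0,0,0],
  ],
  turn=[
    [0,0,0],
    [0,0,0],
    [0,0,0],
    [0,0,0],
    [0,0,0],
    [0,0,0],
    [0,0,0],
    [0,0,0],
    [0,0,0],
    [0,0,0],
  ],
  fingers=[-1,-1,-1,-1,0,0,0,0,0,0],
)

```text
time: 42.95
position: [0.4638, -0.4038, 0.0034]
tool_rot: [-0.093, 2.177, -2.178]
ft_force: [0.2, -0.3, -0.7]
grip_width: 0.489
```

Emit:
play_rows(
  translation=[
    [0,-3,0],
    [0,-6,0],
    [0,-12,0],
    [0,-15,0],
    [0,-20,0],
    [0,-20,0],
    [0,-20,0],
    [0,-20,0],
    [0,-20,0],
    [0,-15,0],
  ],
  turn=[
    [0,0,0],
    [0,0,0],
    [0,0,0],
    [0,0,0],
    [0,0,0],
    [0,0,0],
    [0,0,0],
    [0,0,0],
    [0,0,0],
    [0,0,0],
  ],
  fingers=[0.3,0.3,0.3,0.3,0.3,0.3,0.3,0.3,0.3,0.3],
)

```text
time: 43.78
position: [0.4645, -0.4042, 0.1579]
tool_rot: [-0.091, 2.174, -2.179]
ft_force: [0.3, -0.9, -0.1]
grip_width: 0.652
```

```bash
python3 - <<'E'
from h import *
st()
a=ctrl.get_image("top");b=ctrl.get_image("scene")
cv2.imwrite("pics/t11.png",a);cv2.imwrite("pics/s11.png",b)
show("",b,270,190,400,300,6,"pics/s11c.png")
E
```

```text
t 43.78 pos [ 464.5 -404.2  157.9] phi -1.4850 tilt [ 0.0028 -0.0024] F [ 0.29 -0.88 -0.09] M [-0.005 -0.032  0.029] g 0.652
```

View pics/t11.png

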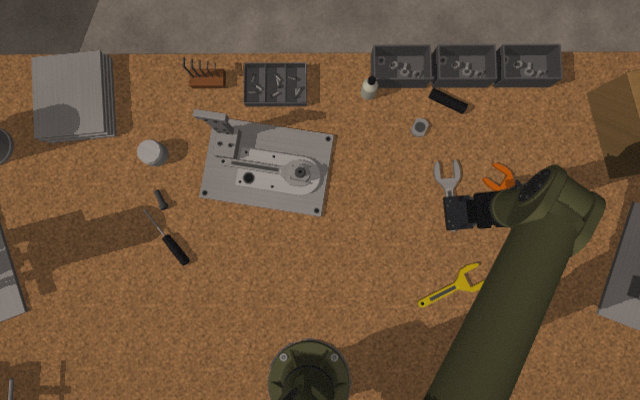

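View pics/s11.png

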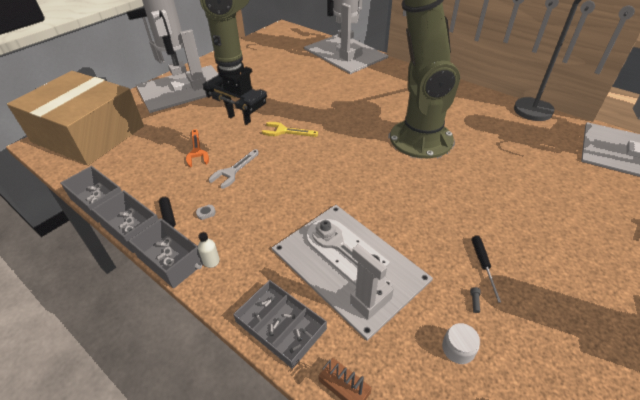

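View pics/s11c.png

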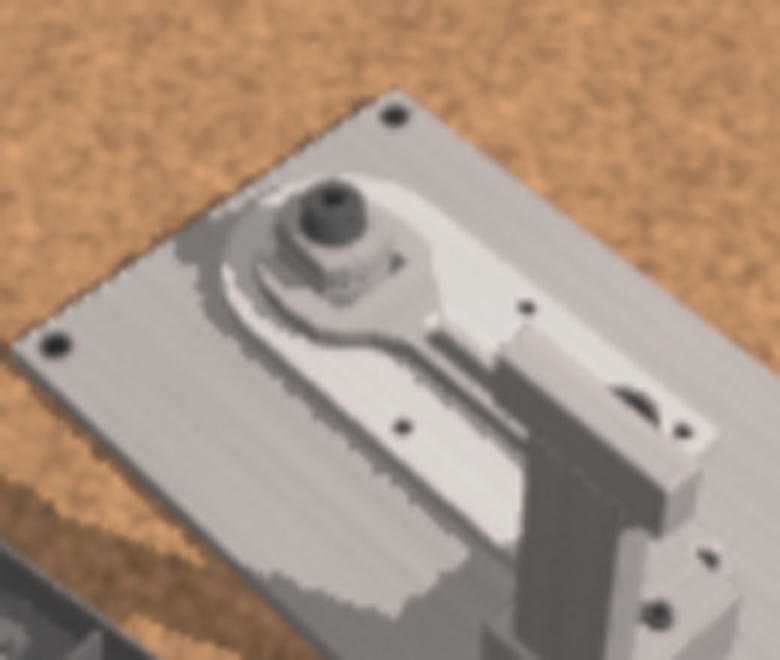

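The pictures show the short spanner flat on the bench, at (449,180) in top and (235,167) in scene. The long one is home on the lower nut against the foot, and everything else is where it was. Handing in.

```bash
python3 - <<'E'
from bench import ctrl
print(ctrl.close_job())
E
```

```text
the job is handed in; nothing more can be done
None
```

The double nut is locked, and I handed the job in at about 44 s of the 72 s allowed.

- **Long spanner:** I slid it home on the lower nut until the throat stopped at the nut, then let go. While the jam nut was being tightened, the handle took up its play and came to bear on the column foot. In the last pictures it is still home and bearing there.
- **Lower nut:** I did not measure how far it turned. From the handle's movement in the top view it looks like under 0.1 rad.
- **Short spanner:** The first fit caught at about half depth with 19 N. I judged the head was sitting too low, so I backed off, raised it about 4 mm, and it then slid home without force.
- **Tightening:** I turned the jam nut clockwise in small steps. The last reading was 1.54 N m about the spindle, averaged over six readings that scattered by about 0.08 N m. The take-up cannot be measured here, but the hand turned about 0.11 rad between 0.94 and 1.40 N m, which is roughly what 5 N m per rad predicts.
- **Finish:** I unloaded the short spanner in small steps back to near zero torque, drew it off and laid it flat near where it had started. The last pictures show the other things on the bench unmoved and the gripper touching nothing.

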